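# Pack the mineral-test caddy

## Task

Pack the mineral-test caddy: stand the short glass jar upright in the wide round cup and the dropper bottle upright in the narrow round cup, and lay the square streak plate flat in the square bed and the bar magnet flat in the oblong bed, all the way down on the floor of their holders. The tall sand tube and the eraser are not part of the kit: leave them standing and lying where they are.

Things in the scene. Friction and masses are not known exactly. Their poses are not given: they have to be found in the camera images.
- short_jar: Short glass jar of sand with a black screw cap, 75 mm high, glass 48 mm in diameter, cap (top 15 mm) 51 mm, about 0.14 kg. Loose, upright. Origin: centre of its underside, z up along its axis.
- dropper: White plastic dropper bottle, 98 mm high: round body 32 mm in diameter up to 63 mm high, then a pointed cap about 20 mm wide. Loose, upright, 0.045 kg. Origin: centre of its underside, z up along its axis.
- streak_plate: Square porcelain streak plate with a few dark streaks on it, 50 x 50 mm, 7.5 mm thick, 0.045 kg. Loose, lying flat. Origin: centre of its underside, z up; its edges are turned by +0.30 rad about z from its own x and y axes.
- magnet: Bar magnet, one half red and one half grey (it attracts nothing here), 60 mm long, 14 mm wide, 9 mm thick, 0.05 kg. Loose, lying flat. Origin: centre of its underside, z up; its long axis is its own y axis turned by +0.14 rad about z.
- tall_tube: Look-alike of the jar, not part of the kit: tall glass tube of sand with a purple cap, 138 mm high, glass 42 mm and cap 52 mm in diameter. Loose, upright. Stays where it is. Origin: centre of its underside, z up.
- eraser: Look-alike of the magnet, not part of the kit: eraser in a blue sleeve, 48 mm long, 20 mm wide, 11 mm thick. Loose, lying flat. Stays where it is. Origin: centre of its underside, z up; its long axis is its own y axis turned by +0.38 rad about z.
- wide_cup: Holder for the short jar: grey plastic cup, 68 mm in inner diameter, on a 90 mm square foot. Origin: centre of the underside of the foot, z up; inner floor 3 mm, rim 22 mm above it. All four holders are fixed, two by two, 105 mm apart, in the caddy (square wooden tray, 230 mm a side, rim 12 mm above the worktop), parallel to its sides; which holder is where varies.
- narrow_cup: Holder for the dropper bottle: grey plastic cup, 50 mm in inner diameter, on a 90 mm square foot, fixed in the caddy. Origin: centre of the underside of its foot, z up; the inner floor is 3 mm and the rim 22 mm above the origin.
- square_bed: Holder for the streak plate: grey plastic, fixed in the caddy; a bed 66 x 66 mm inside, x and y along its sides, with low walls at the corners only (each 12 mm along the sides), so that fingers pass in the gaps, 42 mm wide, at the middle of every side. Origin: centre of its underside, z up; the floor is 3 mm and the corner walls 9 mm above the origin.
- oblong_bed: Holder for the magnet: grey plastic, fixed in the caddy; a bed 76 mm long (its x) by 30 mm wide (its y) inside, with low walls at the corners only (13 mm along the long sides), so that fingers pass in the gaps, 50 mm wide, at the middle of the long sides. Origin: centre of its underside, z up; the floor is 3 mm and the corner walls 9 mm above the origin.
Not all that is in view belongs to the job. What is shaped like the short_jar but red is not meant. Leave any turquoise look-alike of the streak_plate alone.

How it is judged:
At the end, for the whole second after the job is handed in: Jar upright on the wide cup's floor, dropper bottle on the narrow cup's (within 13 mm, lean under 0.1 rad); plate flat on the square bed's floor (15 mm), magnet on the oblong bed's (16 mm); all released, at rest. Tall tube still upright, eraser still flat, each within 20 mm of its start (horizontal distance between short_jar and wide_cup below 0.013 m and z of short_jar in the frame of wide_cup below 0.007 m and angle between each of short_jar, dropper, tall_tube, eraser's own z axis and vertical below 0.1 rad and horizontal distance between dropper and narrow_cup below 0.013 m and z of dropper in the frame of narrow_cup below 0.007 m and horizontal distance between streak_plate and square_bed below 0.015 m and z of streak_plate in the frame of square_bed below 0.006 m and angle between each of streak_plate, magnet's own z axis and vertical below 0.06 rad and horizontal distance between magnet and oblong_bed below 0.016 m and z of magnet in the frame of oblong_bed below 0.006 m and linear speed of each of short_jar, dropper, streak_plate, magnet below 0.01 m/s and distance of each of tall_tube, eraser from where it was at the start of the episode below 0.02 m); the robot touches nothing.
It also fails if it takes over 115 s, if anything falls off the work surface, if the arm or the gripper's body presses on something with over 40 N, if the wrist force passes 120 N, or if a joint passes its speed limit or range.

## Robot

A 6-joint arm with a two-finger parallel gripper is mounted at the origin on a cart in front of the work surface, level with it; the furniture and walls round the work are solid. World frame = base frame: x ahead of the robot, y to its left, z up, the work surface at z = 0. Lengths are in m, angles in rad, forces in N, time in s.
With the tool pointing down it reaches from about 0.225 to 0.875 m from the base axis. Payload 3.4 kg.
Tool frame: the origin (TCP) lies at the very end of the fingers, on their centre line; the grasp point (between the pads) lies behind it (manip.grasp_offset is the z of the grasp point in the tool frame, in m); z points along the fingers, y is the line along which they close (so a half turn about z gives the same grasp; the last joint's range is limited). The gripper opens to 85 mm and grips with 20 to 120 N. Pads are 22 mm wide; open, the fingers measure 114 mm over their backs; the gripper's body (76 mm by 85 mm) begins 54 mm behind the grasp point. The pads swing forward as they close: fully open they stand 13 mm farther back than shut.
Start: joints at [-1.411, 0.276, 1.505, -0, 1.361, -0.121], TCP at [0.159, -0.553, 0.206] pointing down, gripper open.
Joint ranges: [-2.89, 2.89], [-0.75, 2.08], [0.22, 2.7], [-1.18, 4.32], [0.11, 2.71], [-2.7, 2.7]. Speed limits (rad/s): [2.57, 2.57, 3.14, 3.14, 3.14, 3.14].

## Interface

Orientations are given as a unit quaternion [w, x, y, z].
In Python, from rig import manip gives the robot as it stands.
- The arm moves only by the shell command python3 -m pendant 'ROWS' [FORCE]. ROWS is JSON, a list of rows, each an object of numbers: "dx", "dy", "dz": the shift along the tool's x, y, z in m; "rx", "ry", "rz": the turn, a rotation vector about the tool's x, y, z in degrees; "hand": the finger opening in m, from 0 to 0.0854. In form: [{"dx": .., "dy": .., "dz": .., "rx": .., "ry": .., "rz": .., "hand": ..}, ...]. A call has 1 to 12 rows; each row shifts and turns the commanded pose from where the row before left it, along the tool's axes as they then stand; what a row does not reach is not made up. A row lasts 1/12 s, in which the tool goes at most 41.7 mm and 7.16 degrees, less where a joint would pass 70% of its speed; a pose out of reach is approached as far as the arm can. A call is refused whole if a number of a shift passes 0.0417 or a number of a turn 7.16, either way. A call with a gripper value outside its range is refused whole. The fingers move at their own pace and stop on an object; FORCE is the grip in N (left out, the last holds). Time passes only in rows, so rows that do not move let the fingers close. It gives the time, the measured TCP pose, the force, the opening and the grip force at its end, in the units of the state.
- manip.get_state(): the state, without advancing time (a new reading comes with each control period).
- manip.get_image(name): name is "scene" or "top" or "wrist"; returns a dict with "frame" (420x560x3 uint8, red, green, blue), "fx", "fy", "cx", "cy" (pixels), "distortion" ([k1, k2, p1, p2, k3] as OpenCV has them; the pictures are not rectified), "position" and "attitude" of the camera in the world; the wrist camera has in their place "mount" (4x4, takes a point from camera to tool coordinates, whose origin is the TCP and whose axes are the flange's). Camera axes: x right, y up, looking along -z (the intrinsics and any distortion apply to the point x, -y, -z); pixel columns grow to the right and rows downward; lengths in m; the calibration is good to about 2 mm. A picture is of the moment at which its call begins: read the wrist's pose just before it. There is no depth.
- manip.sign_off(): hands the job in; it is judged then, once.
The state is a dict: "clock": time; "qpos": joint angles; "qd": joint speeds; "effort": joint torques, N m; "position": TCP position; "ee_rot": TCP orientation; "contact_force": force on the tool from outside, world axes, zero at the start; "moment": the same for the moment, N m; "width": finger opening in m; "gripper_force": force on a finger pad.
Only numpy, scipy, OpenCV 4.12 (cv2) and the standard library are available. Lean on these libraries where they do the work, as an engineer would, in place of code of your own. Each camera call takes 0.05 s, during which the arm holds its last target. There are 200 camera calls.

## Working session

There is one attempt and no reset: what is moved stays moved. The work goes in short steps, Python scripts to look and compute and a shell command to move; the robot and the scene stay as the last step left them, time stands still between calls to the robot, and variables do not carry over. Pictures are saved under pics/ and viewed, at most 14 in all, crops included, and the job is handed in when it is done.

```bash
ls; mkdir -p pics
cat > h.py <<'E'
import numpy as np, cv2, json
from rig import manip
from scipy.spatial.transform import Rotation as R
def rot(q): q=np.asarray(q,float); return R.from_quat([q[1],q[2],q[3],q[0]]).as_matrix() if q.size==4 else q.reshape(3,3)
def shot(name,fn):
    s=manip.get_state(); im=manip.get_image(name)
    if 'mount' in im:
        T=np.eye(4);T[:3,:3]=rot(s['ee_rot']);T[:3,3]=s['position'];M=T@np.array(im['mount'])
        Rc,p=M[:3,:3],M[:3,3]
    else: Rc,p=rot(im['attitude']),np.array(im['position'])
    K=np.array([[im['fx'],0,im['cx']],[0,im['fy'],im['cy']],[0,0,1]])
    d=np.array(im['distortion'],float)
    cv2.imwrite(f'pics/{fn}.png',im['frame'][:,:,::-1]); np.savez(f'pics/{fn}.npz',R=Rc,p=p,K=K,d=d)
    return im['frame']
def load(fn):
    c=np.load(f'pics/{fn}.npz'); return cv2.imread(f'pics/{fn}.png'),c
def ray(c,uv):
    n=cv2.undistortPoints(np.array(uv,float).reshape(-1,1,2),c['K'],c['d']).reshape(-1,2)
    return np.c_[n[:,0],-n[:,1],-np.ones(len(n))]@c['R'].T
def plane(c,uv,z):
    r=ray(c,uv); return c['p']+r*((z-c['p'][2])/r[:,2])[:,None]
def proj(c,P):
    q=(np.atleast_2d(P)-c['p'])@c['R']; q=q*[1,-1,-1]
    return cv2.projectPoints(q,np.zeros(3),np.zeros(3),c['K'],c['d'])[0].reshape(-1,2)
def tri(c1,u1,c2,u2):
    a,b=ray(c1,u1)[0],ray(c2,u2)[0]; t=np.linalg.lstsq(np.c_[a,-b],c2['p']-c1['p'],rcond=None)[0]
    x,y=c1['p']+a*t[0],c2['p']+b*t[1]; return (x+y)/2,np.linalg.norm(x-y)
E
python3 - <<'E'
from h import *
for n in('top','scene','wrist'):shot(n,n+'0')
s=manip.get_state();print({k:np.round(v,3) for k,v in s.items()},manip.grasp_offset)
for n in('top0','scene0','wrist0'):
  c=load(n)[1];print(n,c['p'].round(3),c['R'].round(2).tolist(),c['K'][0,0],c['d'])
a=[cv2.imread(f'pics/{n}0.png') for n in('top','scene')]
E
```

```text
pics
{'clock': np.float64(0.15), 'qpos': array([-1.411,  0.276,  1.506,  0.   ,  1.361, -0.121]), 'qd': array([ 0.   , -0.001, -0.002,  0.001,  0.   , -0.   ]), 'effort': array([ 1.0000e-03, -4.1715e+01, -2.4603e+01, -0.0000e+00,  8.0000e-03,
        0.0000e+00]), 'position': array([ 0.159, -0.552,  0.205]), 'ee_rot': array([-0.001,  0.99 ,  0.14 , -0.   ]), 'contact_force': array([0.567, 0.104, 0.24 ]), 'moment': array([ 0.03 ,  0.004, -0.032]), 'gripper_force': np.float64(0.0), 'width': np.float64(0.086)} -0.0187
top0 [ 0.221 -0.135  1.438] [[0.02, 0.98, -0.2], [-1.0, 0.02, -0.01], [-0.0, 0.2, 0.98]] 501.29972247288407 [0.03805132 0.         0.         0.         0.        ]
scene0 [-0.251  0.798  0.849] [[-0.76, 0.38, -0.53], [-0.65, -0.42, 0.63], [0.02, 0.83, 0.56]] 516.7832364564341 [0.04482321 0.         0.         0.         0.        ]
wrist0 [ 0.239 -0.53   0.374] [[0.28, 0.91, 0.31], [-0.96, 0.26, 0.09], [-0.0, -0.32, 0.95]] 373.41813248111595 [-0.092701  0.        0.        0.        0.      ]
```

View pics/top0.png

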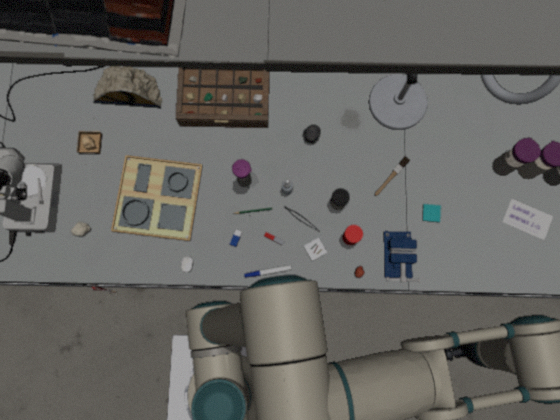

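View pics/scene0.png

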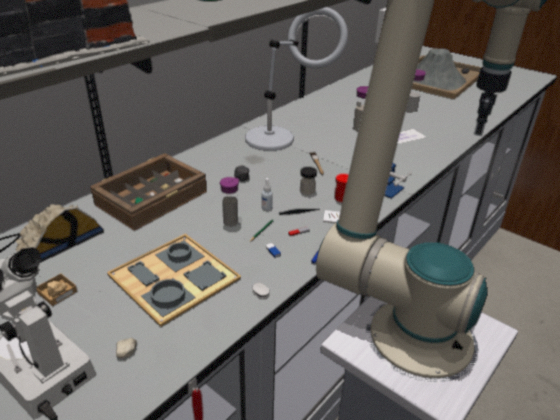

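The top view shows the caddy around (158,198): wide cup (136,212), narrow cup (178,182), oblong bed (142,178), square bed (178,217). The tall tube is at (242,168), dropper (287,187), eraser (236,238) and red/grey magnet (274,238). The white plate is at (316,249), with a turquoise look-alike at (431,212).

Jar candidates are black-capped (340,198), red (353,235) and a black lump (312,132). The first fits, since it has a glass body and black cap. I'll confirm it in a crop.

Run:
```python
from h import *
t,c=load('top0'); s,_=load('scene0')
a=cv2.resize(t[110:290,220:380],(480,540),interpolation=3); b=cv2.resize(s[150:270,210:360],None,fx=2,fy=2,interpolation=3)
o=np.zeros((540,784,3),np.uint8);o[:,:480]=a;o[:240,480:780]=b
cv2.imwrite('pics/crop.png',np.clip(o*1.7,0,255).astype(np.uint8))
for n,u,z in[('jar',(340,198),.075),('lump',(312,132),.04),('red',(353,235),.075),('drop',(287,187),.09),('plate',(316,249),.007),('mag',(274,238),.009),('eraser',(236,238),.011),('tube',(242,168),.138),('wide',(136,212),.022),('narrow',(178,182),.022),('obl',(142,178),.009),('sq',(178,217),.009)]:
  print(n,plane(c,u,z)[0].round(3))
```

```text
jar [ 0.532 -0.3    0.075]
lump [ 0.737 -0.222  0.04 ]
red [ 0.429 -0.335  0.075]
drop [ 0.557 -0.151  0.09 ]
plate [ 0.397 -0.239  0.007]
mag [ 0.425 -0.118  0.009]
eraser [ 0.423 -0.009  0.011]
tube [ 0.595 -0.029  0.138]
wide [0.49  0.28  0.022]
narrow [0.582 0.165 0.022]
obl [0.595 0.274 0.009]
sq [0.481 0.162 0.009]
```

View pics/crop.png

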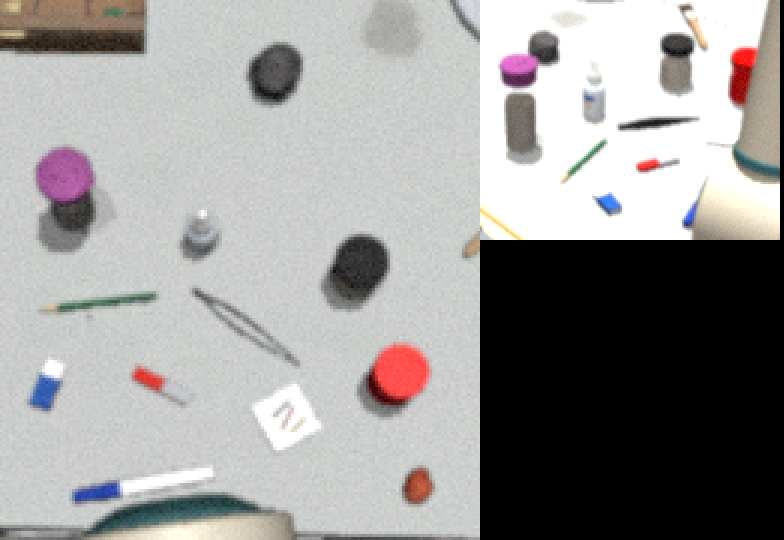

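View pics/wrist0.png

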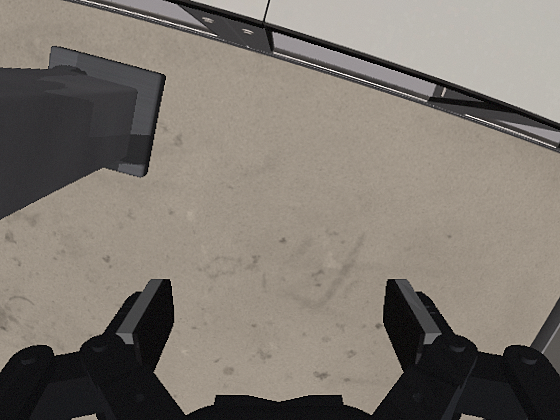

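The crop confirms the jar: glass body with black cap, top pixel (340,198). The lump at (312,132) is all black and has no glass, and (353,235) is red. The magnet is the red/grey bar. The wrist view shows only floor, so I'll move to a lookout over the loose things.

```bash
python3 -m pendant '[{"rz":5.4,"dz":-0.03},{"rz":5.4,"dz":-0.03},{"rz":5.3,"dz":-0.03}]'
python3 -m pendant '[{"dx":0.024,"dy":-0.029},{"dx":0.024,"dy":-0.029},{"dx":0.024,"dy":-0.029},{"dx":0.024,"dy":-0.029},{"dx":0.024,"dy":-0.029},{"dx":0.024,"dy":-0.029},{"dx":0.024,"dy":-0.029},{"dx":0.024,"dy":-0.029},{"dx":0.024,"dy":-0.029},{"dx":0.024,"dy":-0.029},{"dx":0.024,"dy":-0.029},{"dx":0.024,"dy":-0.029}]'
python3 -m pendant '[{},{},{}]'
python3 - <<'E'
from h import *
shot('wrist','w1'); s=manip.get_state(); print(s['position'],s['ee_rot'],s['qpos'])
c=load('w1')[1]; print(c['p'],proj(c,[[.532,-.3,.075],[.557,-.151,.09],[.397,-.239,.007],[.425,-.118,.009]]).round())
E
```

```text
[ 0.15927036 -0.55213407  0.20524547] [-6.01404985e-04  9.90159741e-01  1.39940435e-01 -2.17658504e-05] [-1.41100859e+00  2.76393374e-01  1.50565451e+00 -2.06608625e-05
  1.36074820e+00 -1.21010507e-01]
[ 0.23848753 -0.52969373  0.37398477] [[ 162. -148.]
 [ 630.  822.]
 [  25. -157.]
 [ -28. -144.]]invalid input
invalid input
invalid input
```

View pics/w1.png

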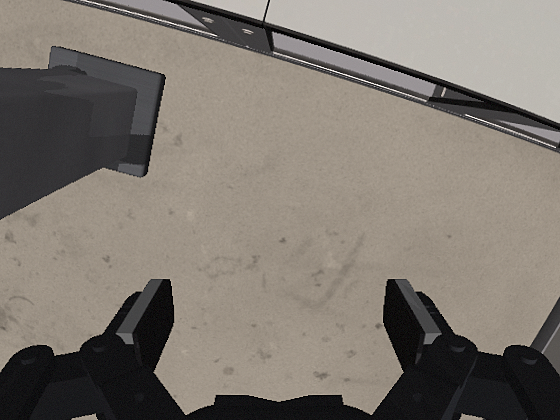

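The picture is unchanged because every call was refused; perhaps every key is required. I'll test one row.

```bash
python3 -m pendant '[{"dx":0,"dy":0,"dz":-0.03,"rx":0,"ry":0,"rz":5.4,"hand":0.085}]'; echo; python3 -m pendant '[{"dz":-0.03,"rz":5.4,"hand":0.085}]'; python3 -m pendant '[{"dx":0,"dy":0,"dz":-0.03,"rx":0,"ry":0,"rz":5.4}]'
```

```text
clock: 0.28
position: [0.1586, -0.5484, 0.23]
ee_rot: [-0.007, 0.996, 0.092, -0.0]
contact_force: [0.1, -0.7, 0.2]
width: 0.0849
gripper_force: 0.0
invalid input
invalid input
```

```bash
python3 -m pendant '[{"dx":0,"dy":0,"dz":-0.03,"rx":0,"ry":0,"rz":5.3,"hand":0.085},{"dx":0,"dy":0,"dz":-0.03,"rx":0,"ry":0,"rz":5.3,"hand":0.085},{"dx":0.029,"dy":-0.035,"dz":0,"rx":0,"ry":0,"rz":0,"hand":0.085},{"dx":0.029,"dy":-0.035,"dz":0,"rx":0,"ry":0,"rz":0,"hand":0.085},{"dx":0.029,"dy":-0.035,"dz":0,"rx":0,"ry":0,"rz":0,"hand":0.085},{"dx":0.029,"dy":-0.035,"dz":0,"rx":0,"ry":0,"rz":0,"hand":0.085},{"dx":0.029,"dy":-0.035,"dz":0,"rx":0,"ry":0,"rz":0,"hand":0.085},{"dx":0.029,"dy":-0.035,"dz":0,"rx":0,"ry":0,"rz":0,"hand":0.085},{"dx":0.029,"dy":-0.035,"dz":0,"rx":0,"ry":0,"rz":0,"hand":0.085},{"dx":0.029,"dy":-0.035,"dz":0,"rx":0,"ry":0,"rz":0,"hand":0.085},{"dx":0,"dy":0,"dz":0,"rx":0,"ry":0,"rz":0,"hand":0.085},{"dx":0,"dy":0,"dz":0,"rx":0,"ry":0,"rz":0,"hand":0.085}]'
python3 - <<'E'
from h import *
shot('wrist','w2'); s=manip.get_state(); print(s['position'],s['ee_rot'],s['qpos'])
c=load('w2')[1]; print(c['p'],proj(c,[[.532,-.3,.075],[.557,-.151,.09],[.397,-.239,.007],[.425,-.118,.009]]).round())
E
```

```text
clock: 1.28
position: [0.3727, -0.2935, 0.2958]
ee_rot: [0.0, 1.0, 0.003, -0.0]
contact_force: [-0.8, -0.4, 0.0]
width: 0.085
gripper_force: 0.0
[ 0.37188967 -0.29491253  0.2957526 ] [ 3.23632644e-04  9.99997790e-01  2.05866599e-03 -2.77714685e-04] [-8.16505230e-01  8.18211356e-02  1.53244161e+00 -8.48617546e-04
  1.52723683e+00  7.50210676e-01]
[ 0.45508753 -0.29301622  0.46465492] [[286.   1.]
 [124. -29.]
 [233. 133.]
 [133. 110.]]
```

View pics/w2.png

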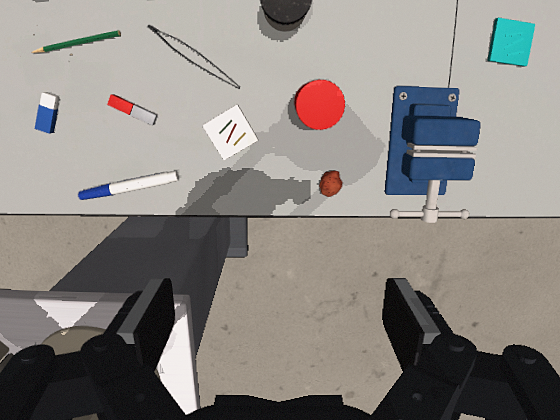

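The wrist view has the plate at (231,132), magnet (133,110), eraser (47,112), red jar (320,105) and the jar cap only partly in view at (286,5). I'll move ahead and left and take two stereo views.

```bash
python3 -m pendant '[{"dx":0.034,"dy":-0.025,"dz":0,"rx":0,"ry":0,"rz":0,"hand":0.085},{"dx":0.034,"dy":-0.025,"dz":0,"rx":0,"ry":0,"rz":0,"hand":0.085},{"dx":0.034,"dy":-0.025,"dz":0,"rx":0,"ry":0,"rz":0,"hand":0.085},{"dx":0.034,"dy":-0.025,"dz":0,"rx":0,"ry":0,"rz":0,"hand":0.085},{"dx":0,"dy":0,"dz":0,"rx":0,"ry":0,"rz":0,"hand":0.085},{"dx":0,"dy":0,"dz":0,"rx":0,"ry":0,"rz":0,"hand":0.085},{"dx":0,"dy":0,"dz":0,"rx":0,"ry":0,"rz":0,"hand":0.085}]'
python3 -c "from h import *;shot('wrist','w3')"
python3 -m pendant '[{"dx":0,"dy":-0.035,"dz":0,"rx":0,"ry":0,"rz":0,"hand":0.085},{"dx":0,"dy":-0.035,"dz":0,"rx":0,"ry":0,"rz":0,"hand":0.085},{"dx":0,"dy":-0.035,"dz":0,"rx":0,"ry":0,"rz":0,"hand":0.085},{"dx":0,"dy":0,"dz":0,"rx":0,"ry":0,"rz":0,"hand":0.085},{"dx":0,"dy":0,"dz":0,"rx":0,"ry":0,"rz":0,"hand":0.085},{"dx":0,"dy":0,"dz":0,"rx":0,"ry":0,"rz":0,"hand":0.085}]'
python3 - <<'E'
from h import *
shot('wrist','w4')
for f in('w3','w4'):
  c=load(f)[1]; print(f,c['p'],proj(c,[[.532,-.3,.075],[.557,-.151,.09],[.397,-.239,.007],[.425,-.118,.009]]).round().tolist())
cv2.imwrite('pics/w34.png',cv2.resize(np.vstack([load('w3')[0],load('w4')[0]])[:,:],(400,600)) if 0 else np.hstack([cv2.resize(load(f)[0],(400,300)) for f in('w3','w4')]))
E
```

```text
clock: 1.92
position: [0.5049, -0.198, 0.2953]
ee_rot: [0.0, 1.0, 0.0, -0.001]
contact_force: [-0.4, -0.2, -0.2]
width: 0.0851
gripper_force: 0.0
clock: 2.47
position: [0.505, -0.0932, 0.2961]
ee_rot: [0.001, 1.0, -0.0, 0.0]
contact_force: [0.1, 0.1, 0.4]
width: 0.0851
gripper_force: 0.0
w3 [ 0.58761434 -0.19799874  0.46398615] [[375.0, 139.0], [230.0, 115.0], [309.0, 234.0], [216.0, 214.0]]
w4 [ 0.58730777 -0.09306613  0.46499531] [[471.0, 141.0], [336.0, 116.0], [387.0, 234.0], [297.0, 214.0]]
```

View pics/w34.png

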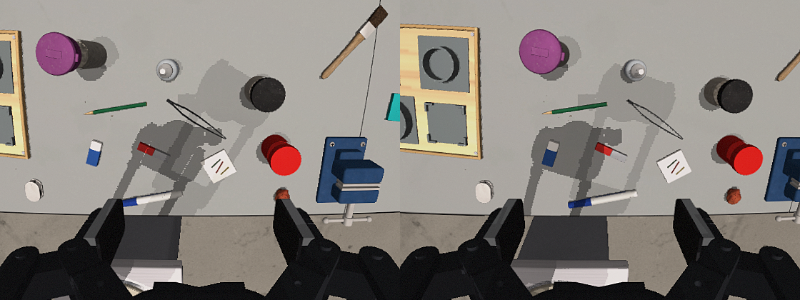

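Both views show the jar cap at about (371,132) in w3 and (459,133) in w4 (full-resolution pixels). The dropper tip is near (235,98)/(327,98), the plate (305,231)/(383,231), and the magnet, in shadow, (218,213)/(300,213). Next, two views of the caddy.

```bash
python3 -m pendant '[{"dx":0,"dy":-0.04,"dz":0,"rx":0,"ry":0,"rz":0,"hand":0.085},{"dx":0,"dy":-0.04,"dz":0,"rx":0,"ry":0,"rz":0,"hand":0.085},{"dx":0,"dy":-0.04,"dz":0,"rx":0,"ry":0,"rz":0,"hand":0.085},{"dx":0,"dy":-0.04,"dz":0,"rx":0,"ry":0,"rz":0,"hand":0.085},{"dx":0,"dy":-0.04,"dz":0,"rx":0,"ry":0,"rz":0,"hand":0.085},{"dx":0,"dy":-0.02,"dz":0,"rx":0,"ry":0,"rz":0,"hand":0.085},{"dx":0,"dy":0,"dz":0,"rx":0,"ry":0,"rz":0,"hand":0.085},{"dx":0,"dy":0,"dz":0,"rx":0,"ry":0,"rz":0,"hand":0.085},{"dx":0,"dy":0,"dz":0,"rx":0,"ry":0,"rz":0,"hand":0.085}]'
python3 -c "from h import *;shot('wrist','w5')"
python3 -m pendant '[{"dx":0,"dy":-0.035,"dz":0,"rx":0,"ry":0,"rz":0,"hand":0.085},{"dx":0,"dy":-0.035,"dz":0,"rx":0,"ry":0,"rz":0,"hand":0.085},{"dx":0,"dy":-0.035,"dz":0,"rx":0,"ry":0,"rz":0,"hand":0.085},{"dx":0,"dy":0,"dz":0,"rx":0,"ry":0,"rz":0,"hand":0.085},{"dx":0,"dy":0,"dz":0,"rx":0,"ry":0,"rz":0,"hand":0.085},{"dx":0,"dy":0,"dz":0,"rx":0,"ry":0,"rz":0,"hand":0.085}]'
python3 - <<'E'
from h import *
shot('wrist','w6')
cv2.imwrite('pics/w56.png',np.hstack([cv2.resize(load(f)[0],(400,300)) for f in('w5','w6')]))
E
```

```text
clock: 3.27
position: [0.5057, 0.1266, 0.2956]
ee_rot: [0.001, 1.0, -0.0, -0.0]
contact_force: [0.5, 0.7, 0.6]
width: 0.0849
gripper_force: 0.0
clock: 3.82
position: [0.5054, 0.2318, 0.2956]
ee_rot: [0.001, 1.0, 0.0, -0.0]
contact_force: [0.1, -0.5, -0.6]
width: 0.0854
gripper_force: 0.0
```

View pics/w56.png

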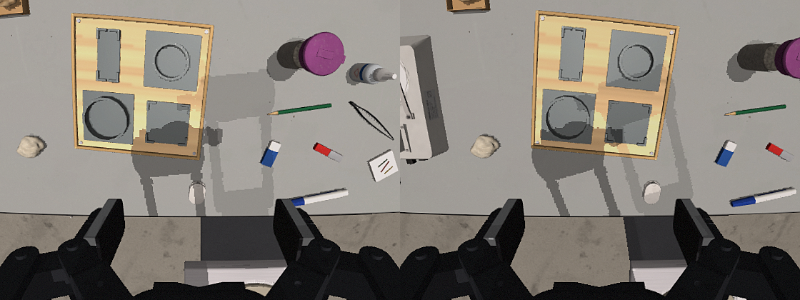

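Caddy in w5 (full-res): oblong bed (152,77), narrow cup (240,85), wide cup (150,165), square bed (237,172). Eraser (379,213), magnet (458,212). Now I'll measure everything.

```bash
cat > m.py <<'E'
from h import *
def blob(m,near,amin=60):
    m=cv2.morphologyEx(m.astype(np.uint8),cv2.MORPH_OPEN,np.ones((2,2)))
    cs=[k for k in cv2.findContours(m,0,cv2.CHAIN_APPROX_NONE)[0] if cv2.contourArea(k)>amin]
    def ctr(k): M=cv2.moments(k);return np.array([M['m10'],M['m01']])/M['m00']
    k=min(cs,key=lambda k:np.linalg.norm(ctr(k)-near)); return k,ctr(k)
def hsv(i): return cv2.split(cv2.cvtColor(i,cv2.COLOR_BGR2HSV).astype(int))
E
python3 - <<'E'
from m import *
def ordp(b): b=np.array(b);return b[np.argsort(np.arctan2(*(b-b.mean(0)).T[::-1]))]
vis={f:load(f)[0].copy() for f in('w2','w3','w4','w5','w6')}
C={f:load(f)[1] for f in vis}
def D(f,k,col=(0,255,0)): cv2.drawContours(vis[f],[np.int32(k)],-1,col,1)
# jar
J={}
for f,n in(('w3',(371,132)),('w4',(459,133))):
  h,s,v=hsv(load(f)[0]); k,c=blob((v<62),n,500); J[f]=c; D(f,k); print('jar',f,c.round(1),cv2.contourArea(k),np.round(cv2.fitEllipse(k)[:2],1).tolist())
print(tri(C['w3'],J['w3'],C['w4'],J['w4']))
# plate
P={}
for f,n in(('w2',(231,132)),('w3',(305,231)),('w4',(383,231)),('w5',(536,233))):
  h,s,v=hsv(load(f)[0]); k,c=blob((v>195)&(s<25) if f=='w2' else (v>175)&(s<40),n,200); r=cv2.minAreaRect(k); b=ordp(cv2.boxPoints(r)); P[f]=b; D(f,b)
  w=plane(C[f],b,.0075)[:,:2]; e=w-np.roll(w,-1,0); print('plate',f,r[1],w.mean(0).round(4),'yaw',(np.arctan2(e[:,1],e[:,0])%(np.pi/2)).round(3),'side',np.linalg.norm(e,axis=1).round(4))
print('plate z',[tri(C['w2'],P['w2'].mean(0),C[f],P[f].mean(0)) for f in('w3','w4')])
# magnet red half
M={}
for f,n in(('w2',(120,103)),('w5',(450,208)),('w6',(542,208)),('w4',(294,207))):
  h,s,v=hsv(load(f)[0]); k,c=blob(((h<8)|(h>172))&(s>120),n,40); r=cv2.minAreaRect(k); b=ordp(cv2.boxPoints(r)); M[f]=c; D(f,b)
  w=plane(C[f],b,.008)[:,:2]; e=[w[1]-w[0],w[2]-w[1]]; l=max(e,key=np.linalg.norm); l*=-np.sign(l[1]); u=l/np.linalg.norm(l)
  print('mag',f,c.round(),np.linalg.norm(e,axis=1).round(4),'ctr',(plane(C[f],c,.008)[0,:2]+.015*u).round(4),'dir',np.arctan2(u[1],u[0]).round(3))
print('mag z',tri(C['w2'],M['w2'],C['w5'],M['w5']))
# tray
T={}
for f,n in(('w5',(200,120)),('w6',(290,120))):
  h,s,v=hsv(load(f)[0]); m=((h>8)&(h<28)&(s>70)); k,c=blob(m,n,5000); k=cv2.convexHull(k); a=cv2.approxPolyDP(k,12,True).reshape(-1,2); print('tray',f,len(a),a.tolist()); D(f,a)
  if len(a)==4:
    T[f]=ordp(a); w=plane(C[f],T[f],.012)[:,:2]; e=w-np.roll(w,-1,0); print(w.mean(0),np.linalg.norm(e,axis=1).round(3),(np.arctan2(e[:,1],e[:,0])%(np.pi/2)).round(3)); print(w.round(3).tolist())
if len(T)==2: print([np.round(tri(C['w5'],a,C['w6'],b)[0],4).tolist() for a,b in zip(T['w5'],T['w6'])])
S=lambda f,x,y,w,h,k:cv2.resize(vis[f][y:y+h,x:x+w],None,fx=k,fy=k,interpolation=3)
o=np.zeros((600,800,3),np.uint8)
def put(a,x,y): a=a[:600-y,:800-x];o[y:y+a.shape[0],x:x+a.shape[1]]=a
put(S('w5',95,5,220,230,1.5),0,0); put(S('w3',205,75,60,60,4),335,0); put(S('w4',295,75,60,60,4),580,0)
put(S('w3',260,90,170,170,1.5),0,345); put(S('w2',100,85,170,80,2.6),335,245);put(S('w6',180,5,220,230,.9),580,460);put(S('w4',400,90,120,90,1.4),260,460)
cv2.imwrite('pics/meas.png',o)
E
```

```text
jar w3 [374.3 133.3] 1861.0 [[373.7, 133.1], [46.5, 53.0]]
jar w4 [469.4 135.1] 1767.5 [[469.4, 135.1], [45.6, 49.4]]
(array([ 0.53739899, -0.29929349,  0.07151914]), np.float64(5.281904350637525e-05))
plate w2 (42.1542854309082, 41.007232666015625) [ 0.396  -0.2355] yaw [0.518 0.53  0.536 0.504] side [0.05   0.0501 0.0513 0.051 ]
plate w3 (35.42203140258789, 50.05139923095703) [ 0.3972 -0.2397] yaw [0.526 0.505 0.541 0.465] side [0.0657 0.0499 0.0678 0.0511]
plate w4 (33.98823165893555, 38.01315689086914) [ 0.3954 -0.2369] yaw [0.502 0.53  0.513 0.498] side [0.0494 0.0504 0.051  0.0509]
plate w5 (30.410520553588867, 39.35479736328125) [ 0.3957 -0.2385] yaw [0.49  0.669 0.49  0.631] side [0.0542 0.0522 0.0562 0.0519]
plate z [(array([ 0.39822241, -0.23779107,  0.01190185]), np.float64(0.004182159954558343)), (array([ 0.39679669, -0.2359357 ,  0.01001044]), np.float64(0.0002506612954267262))]
mag w2 [121. 105.] [0.0302 0.0151] ctr [ 0.4247 -0.1171] dir -2.013
mag w5 [451. 210.] [0.014  0.0334] ctr [ 0.4255 -0.1163] dir -2.007
mag w6 [525. 210.] [0.0135 0.0358] ctr [ 0.4251 -0.1163] dir -2.022
mag w4 [286. 209.] [0.0304 0.0158] ctr [ 0.4248 -0.117 ] dir -2.053
mag z (array([ 0.43127363, -0.10319319,  0.00695471]), np.float64(0.00036810010368662255))
tray w5 4 [[101, 19], [299, 36], [279, 224], [105, 207]]
[0.53832521 0.22669481] [0.227 0.228 0.228 0.227] [1.47  1.473 1.468 1.466]
[[0.663, 0.328], [0.64, 0.102], [0.414, 0.125], [0.437, 0.352]]
tray w6 4 [[192, 15], [391, 38], [359, 224], [184, 207]]
[0.53805531 0.22700435] [0.226 0.227 0.228 0.228] [1.466 1.47  1.468 1.464]
[[0.663, 0.328], [0.639, 0.103], [0.413, 0.126], [0.436, 0.352]]
[[0.6628, 0.3274, 0.0132], [0.6399, 0.1024, 0.0109], [0.412, 0.1248, 0.0084], [0.4361, 0.3524, 0.0104]]
```

View pics/meas.png

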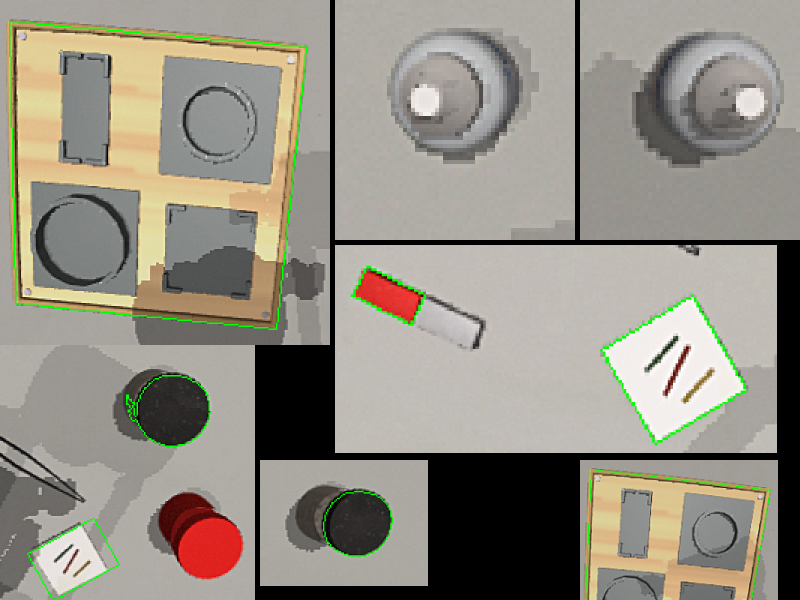

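Outlines sit right on the jar cap, plate, magnet and tray. Dropper tip: w3 (227.5,100), w4 (337.5,100.5). Body circle centre: about (235,98.8) and (328.8,98.8). Next, the dropper and a check of the holder centres and heights.

Run:
```python
from m import *
C={f:load(f)[1] for f in('w3','w4','w5','w6')}
print('tip',tri(C['w3'],(227.5,100),C['w4'],(337.5,100.5)));print('body',tri(C['w3'],(235,98.8),C['w4'],(328.8,98.8)))
ctr=np.array([.5382,.2269]);y=-.103;X=np.array([np.cos(y),np.sin(y)]);Y=np.array([-X[1],X[0]])
H={'obl':(1,1),'nar':(1,-1),'wide':(-1,1),'sq':(-1,-1)}
for n,(a,b) in H.items():
  p=ctr+.0525*(a*X+b*Y); print(n,p.round(4)); cc={}
  for f in('w5','w6'):
    i=load(f)[0];h,s,v=hsv(i);g=(s<45)
    M=np.zeros(g.shape,np.uint8);cv2.fillConvexPoly(M,np.int32(proj(C[f],[[*(ctr+.1*(sx*X+sy*Y)),.006] for sx,sy in((1,1),(1,-1),(-1,-1),(-1,1))])),1)
    k,c=blob(g&(M>0),proj(C[f],[[*p,.006]])[0],300); r=cv2.minAreaRect(k); cc[f]=np.array(r[0])
    w=plane(C[f],r[0],.006)[0]; bx=plane(C[f],cv2.boxPoints(r),.006)[:,:2]; print('  ',f,w[:2].round(4),np.linalg.norm(bx[1:3]-bx[:2],axis=1).round(3))
  print('  tri',tri(C['w5'],cc['w5'],C['w6'],cc['w6'])[0].round(4))
```

```text
tip (array([ 0.57201333, -0.15029523,  0.09885518]), np.float64(0.00010205145864742758))
body (array([ 0.5708417 , -0.15040345,  0.03529572]), np.float64(0.0006983863633148779))
obl [0.5958 0.2737]
   w5 [0.5958 0.2751] [0.087 0.039]
   w6 [0.5962 0.2744] [0.085 0.038]
  tri [0.5959 0.2741 0.0093]
nar [0.585  0.1693]
   w5 [0.5857 0.1702] [0.09 0.09]
   w6 [0.5855 0.1683] [0.09 0.09]
  tri [0.5856 0.1694 0.014 ]
wide [0.4914 0.2845]
   w5 [0.4911 0.2857] [0.094 0.091]
   w6 [0.4914 0.2854] [0.091 0.09 ]
  tri [0.4915 0.2853 0.007 ]
sq [0.4806 0.1801]
   w5 [0.4795 0.1813] [0.076 0.075]
   w6 [0.4791 0.1783] [0.076 0.075]
  tri [0.4823 0.1798 0.0188]
```

Heights and centres agree with the text. Plate first: travel, then turn.

```bash
python3 -m pendant '[{"dx":-0.009,"dy":0.039,"dz":0.01,"rx":0,"ry":0,"rz":0,"hand":0.066},{"dx":-0.009,"dy":0.039,"dz":0.01,"rx":0,"ry":0,"rz":0,"hand":0.066},{"dx":-0.009,"dy":0.039,"dz":0.01,"rx":0,"ry":0,"rz":0,"hand":0.066},{"dx":-0.009,"dy":0.039,"dz":0.01,"rx":0,"ry":0,"rz":0,"hand":0.066},{"dx":-0.009,"dy":0.039,"dz":0.01,"rx":0,"ry":0,"rz":0,"hand":0.066},{"dx":-0.009,"dy":0.039,"dz":0.01,"rx":0,"ry":0,"rz":0,"hand":0.066},{"dx":-0.009,"dy":0.039,"dz":0.01,"rx":0,"ry":0,"rz":0,"hand":0.066},{"dx":-0.009,"dy":0.039,"dz":0.01,"rx":0,"ry":0,"rz":0,"hand":0.066},{"dx":-0.009,"dy":0.039,"dz":0.01,"rx":0,"ry":0,"rz":0,"hand":0.066},{"dx":-0.009,"dy":0.039,"dz":0.01,"rx":0,"ry":0,"rz":0,"hand":0.066},{"dx":-0.009,"dy":0.039,"dz":0.01,"rx":0,"ry":0,"rz":0,"hand":0.066},{"dx":-0.01,"dy":0.039,"dz":0.01,"rx":0,"ry":0,"rz":0,"hand":0.066}]'
python3 -m pendant '[{"dx":0,"dy":0,"dz":0,"rx":0,"ry":0,"rz":-6,"hand":0.066},{"dx":0,"dy":0,"dz":0,"rx":0,"ry":0,"rz":-6,"hand":0.066},{"dx":0,"dy":0,"dz":0,"rx":0,"ry":0,"rz":-6,"hand":0.066},{"dx":0,"dy":0,"dz":0,"rx":0,"ry":0,"rz":-6,"hand":0.066},{"dx":0,"dy":0,"dz":0,"rx":0,"ry":0,"rz":-5.7,"hand":0.066},{"dx":0,"dy":0,"dz":0,"rx":0,"ry":0,"rz":0,"hand":0.066},{"dx":0,"dy":0,"dz":0,"rx":0,"ry":0,"rz":0,"hand":0.066}]'
cat > go.py <<'E'
import sys; from h import *
x,y,z,yaw=map(float,sys.argv[1:5]); s=manip.get_state(); Rt=rot(s['ee_rot']); d=Rt.T@(np.array([x,y,z])-s['position'])
cy=np.arctan2(Rt[1,0],Rt[0,0]); e=(cy-yaw+np.pi)%(2*np.pi)-np.pi
print('pos',np.round(s['position'],4),'yaw',cy.round(3),'tilt',np.degrees(np.arccos(-Rt[2,2])).round(2),'tool d',d.round(4),'rz',np.degrees(e).round(1),'F',np.round(s['contact_force'],1),'w',round(float(s['width']),4),'t',round(float(s['clock']),2))
E
python3 go.py .396 -.236 .02 .518
```

```text
clock: 4.87
position: [0.3949, -0.2378, 0.1759]
ee_rot: [0.001, 1.0, -0.001, 0.0]
contact_force: [1.8, -0.1, -0.4]
width: 0.066
gripper_force: 0.0
clock: 5.45
position: [0.3959, -0.2356, 0.176]
ee_rot: [0.0, 0.967, 0.255, -0.0]
contact_force: [0.3, -1.0, 0.1]
width: 0.0658
gripper_force: 0.0
pos [ 0.3959 -0.2356  0.176 ] yaw 0.515 tilt 0.03 tool d [-1.00e-04  3.00e-04  1.56e-01] rz -0.2 F [ 0.3 -1.   0.1] w 0.0658 t 5.45
```

```bash
python3 -m pendant '[{"dx":0,"dy":0,"dz":0.039,"rx":0,"ry":0,"rz":0,"hand":0.057},{"dx":0,"dy":0,"dz":0.039,"rx":0,"ry":0,"rz":0,"hand":0.057},{"dx":0,"dy":0,"dz":0.039,"rx":0,"ry":0,"rz":0,"hand":0.057},{"dx":0,"dy":0,"dz":0.03,"rx":0,"ry":0,"rz":0,"hand":0.057},{"dx":0,"dy":0,"dz":0,"rx":0,"ry":0,"rz":0,"hand":0.057},{"dx":0,"dy":0,"dz":0.005,"rx":0,"ry":0,"rz":0,"hand":0.057},{"dx":0,"dy":0,"dz":0.005,"rx":0,"ry":0,"rz":0,"hand":0.057},{"dx":0,"dy":0,"dz":0.005,"rx":0,"ry":0,"rz":0,"hand":0.057},{"dx":0,"dy":0,"dz":0,"rx":0,"ry":0,"rz":0,"hand":0.057}]'
python3 -m pendant '[{"dx":0,"dy":0,"dz":0.003,"rx":0,"ry":0,"rz":0,"hand":0.057},{"dx":0,"dy":0,"dz":0.003,"rx":0,"ry":0,"rz":0,"hand":0.057},{"dx":0,"dy":0,"dz":0,"rx":0,"ry":0,"rz":0,"hand":0.057},{"dx":0,"dy":0,"dz":0,"rx":0,"ry":0,"rz":0,"hand":0.057}]'
python3 -c "from h import *;shot('wrist','p1');i,c=load('p1');cv2.imwrite('pics/p1c.png',i)"; python3 go.py .396 -.236 .00 .518
```

```text
clock: 6.2
position: [0.3974, -0.2354, 0.0145]
ee_rot: [0.001, 0.966, 0.257, 0.001]
contact_force: [-0.6, -0.6, 0.1]
width: 0.0569
gripper_force: 0.0
clock: 6.53
position: [0.3968, -0.2347, 0.0079]
ee_rot: [0.0, 0.966, 0.257, 0.0]
contact_force: [-0.3, 0.0, 0.6]
width: 0.0573
gripper_force: 0.0
pos [ 0.3969 -0.2348  0.008 ] yaw 0.52 tilt 0.02 tool d [-0.0014  0.0006  0.008 ] rz 0.1 F [-0.6 -0.1 -0.2] w 0.057 t 6.58
```

View pics/p1c.png

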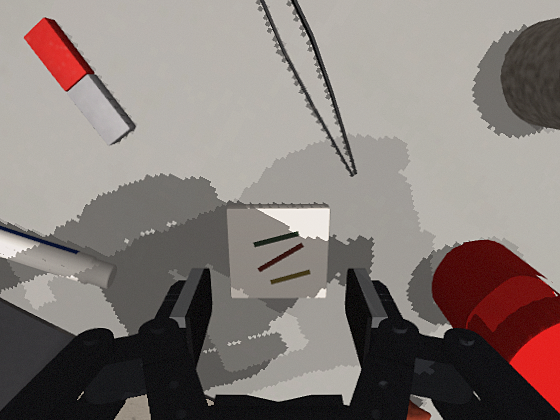

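The plate (228–328, 205–298) is square between the fingers (centre column about 278), not touched. I'll go down until the tips feel the table.

```bash
python3 -m pendant '[{"dx":-0.001,"dy":0.0005,"dz":0.003,"rx":0,"ry":0,"rz":0,"hand":0.057},{"dx":0,"dy":0,"dz":0.002,"rx":0,"ry":0,"rz":0,"hand":0.057},{"dx":0,"dy":0,"dz":0,"rx":0,"ry":0,"rz":0,"hand":0.057},{"dx":0,"dy":0,"dz":0,"rx":0,"ry":0,"rz":0,"hand":0.057}]'
python3 -m pendant '[{"dx":0,"dy":0,"dz":0.002,"rx":0,"ry":0,"rz":0,"hand":0.057},{"dx":0,"dy":0,"dz":0,"rx":0,"ry":0,"rz":0,"hand":0.057}]'
python3 - <<'E'
from h import *
c=load('p1')[1]; s=manip.get_state(); Rt=rot(s['ee_rot']); T=np.array([.3969,-.2348,.008])
for b in(0,.003,.006,.009):print(b,proj(c,[T+Rt@[x,y,-b] for x in(.011,-.011) for y in(-.0285,.0285)]).round().tolist())
E
```

```text
clock: 6.92
position: [0.396, -0.2356, 0.0026]
ee_rot: [-0.0, 0.966, 0.257, -0.0]
contact_force: [0.1, 0.2, 0.4]
width: 0.0571
gripper_force: 0.0
clock: 7.08
position: [0.3961, -0.2356, 0.0005]
ee_rot: [-0.0, 0.966, 0.257, -0.0]
contact_force: [0.6, 0.6, -1.4]
width: 0.0573
gripper_force: 0.0
0 [[219.0, 236.0], [335.0, 236.0], [222.0, 275.0], [333.0, 275.0]]
0.003 [[218.0, 238.0], [336.0, 238.0], [221.0, 278.0], [334.0, 278.0]]
0.006 [[217.0, 240.0], [337.0, 241.0], [220.0, 281.0], [335.0, 281.0]]
0.009 [[216.0, 243.0], [338.0, 243.0], [219.0, 284.0], [336.0, 284.0]]
```

No contact yet at TCP z = 0.0005, since the open tips stand back. Continuing down in small steps.

```bash
python3 -m pendant '[{"dx":0,"dy":0,"dz":0.002,"rx":0,"ry":0,"rz":0,"hand":0.057},{"dx":0,"dy":0,"dz":0,"rx":0,"ry":0,"rz":0,"hand":0.057}]'
python3 -m pendant '[{"dx":0,"dy":0,"dz":0.002,"rx":0,"ry":0,"rz":0,"hand":0.057},{"dx":0,"dy":0,"dz":0,"rx":0,"ry":0,"rz":0,"hand":0.057}]'
```

```text
clock: 7.25
position: [0.396, -0.2355, -0.0015]
ee_rot: [-0.0, 0.966, 0.257, -0.0]
contact_force: [-0.1, 0.1, -0.0]
width: 0.0569
gripper_force: 0.0
clock: 7.42
position: [0.396, -0.2356, -0.0035]
ee_rot: [-0.0, 0.966, 0.257, -0.0]
contact_force: [0.2, 0.5, 0.7]
width: 0.0571
gripper_force: 0.0
```

```bash
python3 -m pendant '[{"dx":0,"dy":0,"dz":0.002,"rx":0,"ry":0,"rz":0,"hand":0.057},{"dx":0,"dy":0,"dz":0,"rx":0,"ry":0,"rz":0,"hand":0.057}]'
python3 -m pendant '[{"dx":0,"dy":0,"dz":0.0015,"rx":0,"ry":0,"rz":0,"hand":0.057},{"dx":0,"dy":0,"dz":0,"rx":0,"ry":0,"rz":0,"hand":0.057}]'
```

```text
clock: 7.58
position: [0.396, -0.2356, -0.0055]
ee_rot: [-0.0, 0.966, 0.257, -0.0]
contact_force: [-0.5, 0.5, -0.1]
width: 0.0572
gripper_force: 0.0
clock: 7.75
position: [0.3961, -0.2356, -0.0069]
ee_rot: [-0.0, 0.966, 0.257, -0.0]
contact_force: [0.4, -0.0, 0.2]
width: 0.0569
gripper_force: 0.0
```

```bash
python3 -m pendant '[{"dx":0,"dy":0,"dz":0,"rx":0,"ry":0,"rz":0,"hand":0.04},{"dx":0,"dy":0,"dz":0,"rx":0,"ry":0,"rz":0,"hand":0.04},{"dx":0,"dy":0,"dz":0,"rx":0,"ry":0,"rz":0,"hand":0.04},{"dx":0,"dy":0,"dz":0,"rx":0,"ry":0,"rz":0,"hand":0.04}]' 35
```

```text
clock: 8.08
position: [0.3963, -0.2357, -0.0066]
ee_rot: [0.0, 0.966, 0.257, 0.0]
contact_force: [-0.2, -0.7, 0.1]
width: 0.0399
gripper_force: 0.0
```

The fingers closed to 40 mm without gripping, so the tips are still above the plate. That matches the wrist picture, in which they look about 25 mm behind the TCP. I'll reopen and keep feeling downward.

```bash
python3 -m pendant '[{"dx":0,"dy":0,"dz":0,"rx":0,"ry":0,"rz":0,"hand":0.058},{"dx":0,"dy":0,"dz":0,"rx":0,"ry":0,"rz":0,"hand":0.058},{"dx":0,"dy":0,"dz":0,"rx":0,"ry":0,"rz":0,"hand":0.058},{"dx":0,"dy":0,"dz":0.002,"rx":0,"ry":0,"rz":0,"hand":0.058},{"dx":0,"dy":0,"dz":0,"rx":0,"ry":0,"rz":0,"hand":0.058}]'
python3 -m pendant '[{"dx":0,"dy":0,"dz":0.002,"rx":0,"ry":0,"rz":0,"hand":0.058},{"dx":0,"dy":0,"dz":0,"rx":0,"ry":0,"rz":0,"hand":0.058}]'
python3 - <<'E'
from h import *
f=shot('wrist','p2'); g=f.astype(int).sum(2)
for r in(250,256,262,268,274,280,290,300): print(r,'dark runs',[ (int(a[0]),int(a[-1])) for a in np.split(np.where(g[r]<110)[0],np.where(np.diff(np.where(g[r]<110)[0])>3)[0]+1) if len(a)>3])
E
python3 go.py .396 -.236 0 .518
```

```text
clock: 8.5
position: [0.396, -0.2356, -0.009]
ee_rot: [-0.0, 0.966, 0.257, -0.0]
contact_force: [0.0, -0.3, -0.1]
width: 0.0581
gripper_force: 0.0
clock: 8.67
position: [0.396, -0.2355, -0.011]
ee_rot: [-0.0, 0.966, 0.257, -0.0]
contact_force: [-0.6, 0.5, -0.2]
width: 0.0582
gripper_force: 0.0
250 dark runs [(0, 10), (279, 297)]
256 dark runs [(16, 28), (256, 273), (486, 517)]
262 dark runs [(34, 47), (296, 303), (473, 527)]
268 dark runs [(285, 293), (464, 523), (527, 535)]
274 dark runs [(200, 208), (275, 282), (349, 356), (460, 543)]
280 dark runs [(198, 208), (265, 272), (348, 358), (455, 524), (528, 550)]
290 dark runs [(168, 179), (194, 209), (347, 362), (377, 388), (450, 550), (555, 559)]
300 dark runs [(163, 174), (190, 210), (347, 366), (391, 394), (447, 534)]
pos [ 0.3961 -0.2356 -0.0109] yaw 0.52 tilt 0.02 tool d [-0.0003  0.0003 -0.0109] rz 0.1 F [-0.1  0.5  0.2] w 0.0578 t 8.72
```

```bash
python3 -m pendant '[{"dx":0,"dy":0,"dz":0.002,"rx":0,"ry":0,"rz":0,"hand":0.058},{"dx":0,"dy":0,"dz":0,"rx":0,"ry":0,"rz":0,"hand":0.058}]'
python3 -m pendant '[{"dx":0,"dy":0,"dz":0.002,"rx":0,"ry":0,"rz":0,"hand":0.058},{"dx":0,"dy":0,"dz":0,"rx":0,"ry":0,"rz":0,"hand":0.058}]'
python3 -m pendant '[{"dx":0,"dy":0,"dz":0,"rx":0,"ry":0,"rz":0,"hand":0.044},{"dx":0,"dy":0,"dz":0,"rx":0,"ry":0,"rz":0,"hand":0.044},{"dx":0,"dy":0,"dz":0,"rx":0,"ry":0,"rz":0,"hand":0.044}]'
```

```text
clock: 8.88
position: [0.3961, -0.2356, -0.0129]
ee_rot: [-0.0, 0.966, 0.257, -0.0]
contact_force: [0.0, 0.4, -0.0]
width: 0.0578
gripper_force: 0.0
clock: 9.05
position: [0.396, -0.2356, -0.015]
ee_rot: [-0.0, 0.966, 0.257, -0.0]
contact_force: [-0.1, 0.0, 0.2]
width: 0.0582
gripper_force: 0.0
clock: 9.3
position: [0.3962, -0.2357, -0.0147]
ee_rot: [0.0, 0.966, 0.257, 0.0]
contact_force: [0.5, 0.3, -0.2]
width: 0.0441
gripper_force: 0.0
```

```bash
python3 -m pendant '[{"dx":0,"dy":0,"dz":0,"rx":0,"ry":0,"rz":0,"hand":0.058},{"dx":0,"dy":0,"dz":0,"rx":0,"ry":0,"rz":0,"hand":0.058},{"dx":0,"dy":0,"dz":0,"rx":0,"ry":0,"rz":0,"hand":0.058},{"dx":0,"dy":0,"dz":0.002,"rx":0,"ry":0,"rz":0,"hand":0.058},{"dx":0,"dy":0,"dz":0.002,"rx":0,"ry":0,"rz":0,"hand":0.058},{"dx":0,"dy":0,"dz":0,"rx":0,"ry":0,"rz":0,"hand":0.058}]'
python3 -m pendant '[{"dx":0,"dy":0,"dz":0.002,"rx":0,"ry":0,"rz":0,"hand":0.058},{"dx":0,"dy":0,"dz":0,"rx":0,"ry":0,"rz":0,"hand":0.058}]'
python3 -m pendant '[{"dx":0,"dy":0,"dz":0,"rx":0,"ry":0,"rz":0,"hand":0.044},{"dx":0,"dy":0,"dz":0,"rx":0,"ry":0,"rz":0,"hand":0.044},{"dx":0,"dy":0,"dz":0,"rx":0,"ry":0,"rz":0,"hand":0.044},{"dx":0,"dy":0,"dz":0,"rx":0,"ry":0,"rz":0,"hand":0.044}]'
python3 -c "from h import *;shot('wrist','p3')"
```

```text
clock: 9.8
position: [0.3959, -0.2355, -0.0191]
ee_rot: [-0.0, 0.966, 0.257, -0.0]
contact_force: [-0.4, 0.1, 0.5]
width: 0.0577
gripper_force: 0.0
clock: 9.97
position: [0.396, -0.2356, -0.021]
ee_rot: [-0.0, 0.966, 0.257, -0.0]
contact_force: [-0.1, 0.4, 0.9]
width: 0.0578
gripper_force: 0.0
clock: 10.3
position: [0.3963, -0.2358, -0.0201]
ee_rot: [0.0, 0.966, 0.257, 0.0]
contact_force: [-1.1, 1.4, 6.0]
width: 0.0438
gripper_force: 3.0
```

View pics/p3.png

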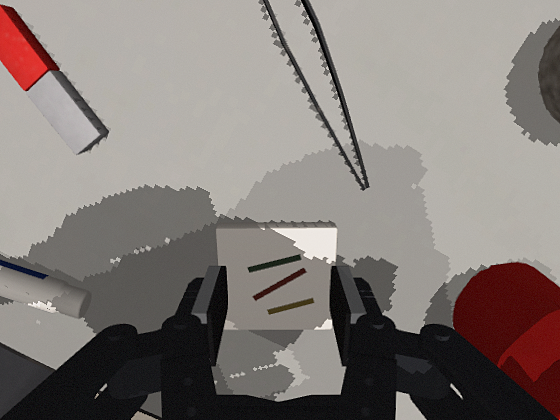

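The fingertips rest on the plate's top at 44 mm opening with TCP z = -0.020, so the tips stand about 27.6 mm behind the reported TCP. I'll use that from here: open, descend to about -0.0265, grip.

```bash
python3 -m pendant '[{"dx":0,"dy":0,"dz":-0.003,"rx":0,"ry":0,"rz":0,"hand":0.058},{"dx":0,"dy":0,"dz":0,"rx":0,"ry":0,"rz":0,"hand":0.058},{"dx":0,"dy":0,"dz":0,"rx":0,"ry":0,"rz":0,"hand":0.058},{"dx":0,"dy":0,"dz":0.003,"rx":0,"ry":0,"rz":0,"hand":0.058},{"dx":0,"dy":0,"dz":0.003,"rx":0,"ry":0,"rz":0,"hand":0.058},{"dx":0,"dy":0,"dz":0.0025,"rx":0,"ry":0,"rz":0,"hand":0.058},{"dx":0,"dy":0,"dz":0,"rx":0,"ry":0,"rz":0,"hand":0.058},{"dx":0,"dy":0,"dz":0,"rx":0,"ry":0,"rz":0,"hand":0.058}]'
python3 -m pendant '[{"dx":0,"dy":0,"dz":0,"rx":0,"ry":0,"rz":0,"hand":0.042},{"dx":0,"dy":0,"dz":0,"rx":0,"ry":0,"rz":0,"hand":0.042},{"dx":0,"dy":0,"dz":0,"rx":0,"ry":0,"rz":0,"hand":0.042},{"dx":0,"dy":0,"dz":0,"rx":0,"ry":0,"rz":0,"hand":0.042}]' 40
```

```text
clock: 11.02
position: [0.3959, -0.2355, -0.0266]
ee_rot: [-0.0, 0.966, 0.257, -0.0]
contact_force: [-0.2, 0.2, -0.7]
width: 0.058
gripper_force: 0.0
clock: 11.35
position: [0.3963, -0.2358, -0.026]
ee_rot: [0.0, 0.966, 0.257, 0.0]
contact_force: [-0.8, 0.9, 1.9]
width: 0.0486
gripper_force: 41.5
```

Gripped (48.6 mm, 41 N). Lift, turn, carry to the square bed.

```bash
python3 -m pendant '[{"dx":0,"dy":0,"dz":-0.015,"rx":0,"ry":0,"rz":0,"hand":0.042},{"dx":0,"dy":0,"dz":-0.03,"rx":0,"ry":0,"rz":0,"hand":0.042},{"dx":0,"dy":0,"dz":-0.035,"rx":0,"ry":0,"rz":0,"hand":0.042},{"dx":0,"dy":0,"dz":0,"rx":0,"ry":0,"rz":7.1,"hand":0.042},{"dx":0,"dy":0,"dz":0,"rx":0,"ry":0,"rz":7.1,"hand":0.042},{"dx":0,"dy":0,"dz":0,"rx":0,"ry":0,"rz":7.1,"hand":0.042},{"dx":0,"dy":0,"dz":0,"rx":0,"ry":0,"rz":7.1,"hand":0.042},{"dx":0,"dy":0,"dz":0,"rx":0,"ry":0,"rz":7.1,"hand":0.042}]'
python3 -m pendant '[{"dx":0.0037,"dy":-0.0384,"dz":0,"rx":0,"ry":0,"rz":0,"hand":0.042},{"dx":0.0037,"dy":-0.0384,"dz":0,"rx":0,"ry":0,"rz":0,"hand":0.042},{"dx":0.0037,"dy":-0.0384,"dz":0,"rx":0,"ry":0,"rz":0,"hand":0.042},{"dx":0.0037,"dy":-0.0384,"dz":0,"rx":0,"ry":0,"rz":0,"hand":0.042},{"dx":0.0037,"dy":-0.0384,"dz":0,"rx":0,"ry":0,"rz":0,"hand":0.042},{"dx":0.0037,"dy":-0.0384,"dz":0,"rx":0,"ry":0,"rz":0,"hand":0.042},{"dx":0.0037,"dy":-0.0384,"dz":0,"rx":0,"ry":0,"rz":0,"hand":0.042},{"dx":0.0037,"dy":-0.0384,"dz":0,"rx":0,"ry":0,"rz":0,"hand":0.042},{"dx":0.0037,"dy":-0.0384,"dz":0,"rx":0,"ry":0,"rz":0,"hand":0.042},{"dx":0.0037,"dy":-0.0384,"dz":0,"rx":0,"ry":0,"rz":0,"hand":0.042},{"dx":0.0037,"dy":-0.0384,"dz":0,"rx":0,"ry":0,"rz":0,"hand":0.042},{"dx":0,"dy":0,"dz":0,"rx":0,"ry":0,"rz":0,"hand":0.042}]'
python3 -m pendant '[{"dx":0,"dy":0,"dz":0,"rx":0,"ry":0,"rz":0,"hand":0.042}]'
python3 go.py .480 .180 -.010 -.103; python3 -c "from h import *;print(manip.get_state()['gripper_force'])"
```

```text
clock: 12.02
position: [0.3961, -0.2356, 0.0538]
ee_rot: [0.0, 0.999, -0.053, 0.0]
contact_force: [-0.2, -0.8, 0.5]
width: 0.0488
gripper_force: 41.6
clock: 13.02
position: [0.4809, 0.187, 0.054]
ee_rot: [-0.002, 0.999, -0.047, 0.002]
contact_force: [0.4, -0.2, 0.5]
width: 0.0487
gripper_force: 41.7
clock: 13.1
position: [0.4787, 0.1824, 0.0534]
ee_rot: [0.0, 0.999, -0.048, 0.0]
contact_force: [-0.4, -1.1, 0.0]
width: 0.0486
gripper_force: 41.7
pos [0.4787 0.1824 0.0534] yaw -0.096 tilt 0.01 tool d [0.0015 0.0023 0.0634] rz 0.4 F [-0.4 -1.1  0. ] w 0.0486 t 13.1
41.71000063419342
```

```bash
python3 -m pendant '[{"dx":0.0015,"dy":0.0023,"dz":0.02,"rx":0,"ry":0,"rz":0.4,"hand":0.042},{"dx":0,"dy":0,"dz":0.025,"rx":0,"ry":0,"rz":0,"hand":0.042},{"dx":0,"dy":0,"dz":0.015,"rx":0,"ry":0,"rz":0,"hand":0.042},{"dx":0,"dy":0,"dz":0.004,"rx":0,"ry":0,"rz":0,"hand":0.042},{"dx":0,"dy":0,"dz":0,"rx":0,"ry":0,"rz":0,"hand":0.042}]'
python3 -m pendant '[{"dx":0,"dy":0,"dz":0.002,"rx":0,"ry":0,"rz":0,"hand":0.042},{"dx":0,"dy":0,"dz":0,"rx":0,"ry":0,"rz":0,"hand":0.042}]'
python3 -m pendant '[{"dx":0,"dy":0,"dz":0.002,"rx":0,"ry":0,"rz":0,"hand":0.042},{"dx":0,"dy":0,"dz":0,"rx":0,"ry":0,"rz":0,"hand":0.042}]'
```

```text
clock: 13.52
position: [0.4785, 0.1766, -0.0114]
ee_rot: [0.001, 0.999, -0.054, -0.002]
contact_force: [-0.9, -0.0, -0.6]
width: 0.0483
gripper_force: 41.7
clock: 13.68
position: [0.4808, 0.1777, -0.0115]
ee_rot: [-0.0, 0.999, -0.054, 0.001]
contact_force: [1.2, -0.9, 0.0]
width: 0.0486
gripper_force: 41.7
clock: 13.85
position: [0.4805, 0.1781, -0.0136]
ee_rot: [-0.0, 0.999, -0.053, 0.001]
contact_force: [-0.4, 0.0, -0.1]
width: 0.0485
gripper_force: 41.7
```

```bash
python3 -m pendant '[{"dx":0,"dy":-0.0018,"dz":0.002,"rx":0,"ry":0,"rz":0,"hand":0.042},{"dx":0,"dy":0,"dz":0,"rx":0,"ry":0,"rz":0,"hand":0.042}]'
python3 -m pendant '[{"dx":0,"dy":0,"dz":0.0015,"rx":0,"ry":0,"rz":0,"hand":0.042},{"dx":0,"dy":0,"dz":0,"rx":0,"ry":0,"rz":0,"hand":0.042}]'
python3 -m pendant '[{"dx":0,"dy":0,"dz":0.0015,"rx":0,"ry":0,"rz":0,"hand":0.042},{"dx":0,"dy":0,"dz":0,"rx":0,"ry":0,"rz":0,"hand":0.042}]'
```

```text
clock: 14.02
position: [0.4803, 0.1802, -0.0161]
ee_rot: [-0.0, 0.999, -0.053, 0.0]
contact_force: [-0.0, -0.9, -0.3]
width: 0.0488
gripper_force: 41.7
clock: 14.18
position: [0.4805, 0.1802, -0.0171]
ee_rot: [-0.0, 0.999, -0.053, 0.0]
contact_force: [-1.4, 0.0, 6.0]
width: 0.048
gripper_force: 42.3
clock: 14.35
position: [0.4805, 0.1802, -0.0171]
ee_rot: [-0.0, 0.999, -0.053, 0.001]
contact_force: [-4.0, -0.9, 17.6]
width: 0.0485
gripper_force: 43.5
```

Contact on the bed floor. Back off, release, lift, go to the magnet.

```bash
python3 -m pendant '[{"dx":0,"dy":0,"dz":-0.0025,"rx":0,"ry":0,"rz":0,"hand":0.042},{"dx":0,"dy":0,"dz":0,"rx":0,"ry":0,"rz":0,"hand":0.062},{"dx":0,"dy":0,"dz":0,"rx":0,"ry":0,"rz":0,"hand":0.062},{"dx":0,"dy":0,"dz":0,"rx":0,"ry":0,"rz":0,"hand":0.062},{"dx":0,"dy":0,"dz":-0.02,"rx":0,"ry":0,"rz":0,"hand":0.062},{"dx":0,"dy":0,"dz":-0.03,"rx":0,"ry":0,"rz":0,"hand":0.062},{"dx":0,"dy":0,"dz":-0.02,"rx":0,"ry":0,"rz":0,"hand":0.062},{"dx":0,"dy":0,"dz":0,"rx":0,"ry":0,"rz":0,"hand":0.062}]'
python3 -c "from h import *;shot('wrist','p4')"
python3 -m pendant '[{"dx":-0.0025,"dy":0.0335,"dz":0,"rx":0,"ry":0,"rz":0,"hand":0.062},{"dx":-0.0025,"dy":0.0335,"dz":0,"rx":0,"ry":0,"rz":0,"hand":0.062},{"dx":-0.0025,"dy":0.0335,"dz":0,"rx":0,"ry":0,"rz":0,"hand":0.062},{"dx":-0.0025,"dy":0.0335,"dz":0,"rx":0,"ry":0,"rz":0,"hand":0.062},{"dx":-0.0025,"dy":0.0335,"dz":0,"rx":0,"ry":0,"rz":0,"hand":0.062},{"dx":-0.0025,"dy":0.0335,"dz":0,"rx":0,"ry":0,"rz":0,"hand":0.062},{"dx":-0.0025,"dy":0.0335,"dz":0,"rx":0,"ry":0,"rz":0,"hand":0.062},{"dx":-0.0025,"dy":0.0335,"dz":0,"rx":0,"ry":0,"rz":0,"hand":0.062},{"dx":-0.0025,"dy":0.0335,"dz":0,"rx":0,"ry":0,"rz":0,"hand":0.032},{"dx":0,"dy":0,"dz":0,"rx":0,"ry":0,"rz":0,"hand":0.032}]'
python3 -m pendant '[{"dx":0,"dy":0,"dz":0,"rx":0,"ry":0,"rz":-7.07,"hand":0.032},{"dx":0,"dy":0,"dz":0,"rx":0,"ry":0,"rz":-7.07,"hand":0.032},{"dx":0,"dy":0,"dz":0,"rx":0,"ry":0,"rz":-7.07,"hand":0.032},{"dx":0,"dy":0,"dz":0,"rx":0,"ry":0,"rz":-7.07,"hand":0.032},{"dx":0,"dy":0,"dz":0,"rx":0,"ry":0,"rz":-7.07,"hand":0.032},{"dx":0,"dy":0,"dz":0,"rx":0,"ry":0,"rz":-7.07,"hand":0.032},{"dx":0,"dy":0,"dz":0,"rx":0,"ry":0,"rz":-7.07,"hand":0.032},{"dx":0,"dy":0,"dz":0,"rx":0,"ry":0,"rz":-7.07,"hand":0.032},{"dx":0,"dy":0,"dz":0,"rx":0,"ry":0,"rz":-7.07,"hand":0.032},{"dx":0,"dy":0,"dz":0,"rx":0,"ry":0,"rz":-7.07,"hand":0.032},{"dx":0,"dy":0,"dz":0,"rx":0,"ry":0,"rz":0,"hand":0.032},{"dx":0,"dy":0,"dz":0,"rx":0,"ry":0,"rz":0,"hand":0.032}]'
python3 - <<'E'
from m import *
i,c=load('p4');h,s,v=hsv(i);k,_=blob((v>150)&(s<40),proj(c,[[.48,.18,.016]])[0],300);r=cv2.minAreaRect(k);b=plane(c,cv2.boxPoints(r),.0165)[:,:2];print('plate now',b.mean(0).round(4),np.linalg.norm(b[1:3]-b[:2],axis=1).round(4))
E
python3 go.py .425 -.117 -.0215 1.127
```

```text
clock: 15.02
position: [0.4833, 0.1807, 0.0567]
ee_rot: [-0.001, 0.999, -0.053, 0.004]
contact_force: [1.3, -0.8, 0.4]
width: 0.0617
gripper_force: 0.0
clock: 15.9
position: [0.4247, -0.1223, 0.0521]
ee_rot: [0.001, 0.998, -0.056, -0.001]
contact_force: [-0.0, -0.7, 0.5]
width: 0.0386
gripper_force: 0.0
clock: 16.9
position: [0.425, -0.1167, 0.0523]
ee_rot: [-0.001, 0.846, 0.533, -0.001]
contact_force: [-0.3, -0.0, 0.1]
width: 0.0323
gripper_force: 0.0
plate now [0.4928 0.1779] [0.0489 0.027 ]
pos [ 0.425  -0.1167  0.0523] yaw 1.124 tilt 0.12 tool d [-0.0003  0.0003  0.0738] rz -0.1 F [-0.3 -0.   0.1] w 0.0323 t 16.9
```

The plate mask is cut by shadow; I'll recheck it later. Grip the magnet.

```bash
python3 -m pendant '[{"dx":0,"dy":0,"dz":0.03,"rx":0,"ry":0,"rz":0,"hand":0.032},{"dx":0,"dy":0,"dz":0.03,"rx":0,"ry":0,"rz":0,"hand":0.032},{"dx":0,"dy":0,"dz":0.008,"rx":0,"ry":0,"rz":0,"hand":0.032},{"dx":0,"dy":0,"dz":0.003,"rx":0,"ry":0,"rz":0,"hand":0.032},{"dx":0,"dy":0,"dz":0.002,"rx":0,"ry":0,"rz":0,"hand":0.032},{"dx":0,"dy":0,"dz":0,"rx":0,"ry":0,"rz":0,"hand":0.032},{"dx":0,"dy":0,"dz":0,"rx":0,"ry":0,"rz":0,"hand":0.032}]'
python3 -m pendant '[{"dx":0,"dy":0,"dz":0,"rx":0,"ry":0,"rz":0,"hand":0.006},{"dx":0,"dy":0,"dz":0,"rx":0,"ry":0,"rz":0,"hand":0.006},{"dx":0,"dy":0,"dz":0,"rx":0,"ry":0,"rz":0,"hand":0.006},{"dx":0,"dy":0,"dz":0,"rx":0,"ry":0,"rz":0,"hand":0.006},{"dx":0,"dy":0,"dz":0,"rx":0,"ry":0,"rz":0,"hand":0.006}]' 40
```

```text
clock: 17.48
position: [0.4267, -0.1179, -0.0188]
ee_rot: [0.001, 0.845, 0.534, 0.001]
contact_force: [0.6, -0.1, -0.9]
width: 0.0319
gripper_force: 0.0
clock: 17.9
position: [0.4265, -0.1178, -0.0187]
ee_rot: [0.001, 0.845, 0.534, 0.001]
contact_force: [-0.1, -0.2, 6.4]
width: 0.0115
gripper_force: 39.1
```

```bash
python3 -m pendant '[{"dx":0,"dy":0,"dz":-0.01,"rx":0,"ry":0,"rz":0,"hand":0.006},{"dx":0,"dy":0,"dz":-0.03,"rx":0,"ry":0,"rz":0,"hand":0.006},{"dx":0,"dy":0,"dz":-0.035,"rx":0,"ry":0,"rz":0,"hand":0.006},{"dx":0,"dy":0,"dz":0,"rx":0,"ry":0,"rz":0,"hand":0.006},{"dx":0,"dy":0,"dz":0,"rx":0,"ry":0,"rz":0,"hand":0.006}]'
python3 -c "from h import *;shot('wrist','p5')"; python3 go.py .596 .274 0 -.103
```

```text
clock: 18.32
position: [0.4275, -0.1183, 0.0573]
ee_rot: [0.002, 0.845, 0.534, 0.002]
contact_force: [-0.5, -0.2, -1.5]
width: 0.0115
gripper_force: 39.1
pos [ 0.426  -0.1176  0.0559] yaw 1.127 tilt 0.11 tool d [ 0.4267 -0.0146  0.0559] rz 70.5 F [-0.2 -0.3 -0.6] w 0.0118 t 18.37
```

View pics/p5.png

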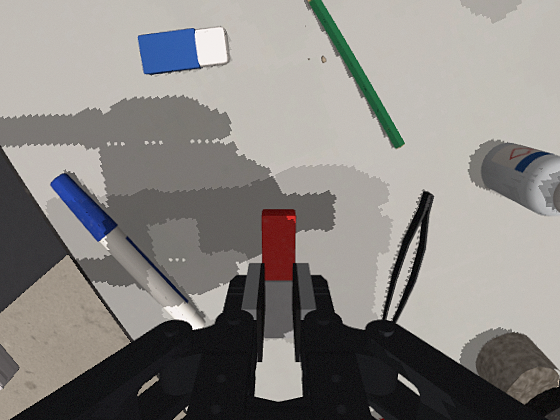

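The magnet is held straight along the tool's x axis: red half at (279,245), colour boundary at row 278. Turn and carry it to the oblong bed.

```bash
python3 -m pendant '[{"dx":0,"dy":0,"dz":0,"rx":0,"ry":0,"rz":7.05,"hand":0.006},{"dx":0,"dy":0,"dz":0,"rx":0,"ry":0,"rz":7.05,"hand":0.006},{"dx":0,"dy":0,"dz":0,"rx":0,"ry":0,"rz":7.05,"hand":0.006},{"dx":0,"dy":0,"dz":0,"rx":0,"ry":0,"rz":7.05,"hand":0.006},{"dx":0,"dy":0,"dz":0,"rx":0,"ry":0,"rz":7.05,"hand":0.006},{"dx":0,"dy":0,"dz":0,"rx":0,"ry":0,"rz":7.05,"hand":0.006},{"dx":0,"dy":0,"dz":0,"rx":0,"ry":0,"rz":7.05,"hand":0.006},{"dx":0,"dy":0,"dz":0,"rx":0,"ry":0,"rz":7.05,"hand":0.006},{"dx":0,"dy":0,"dz":0,"rx":0,"ry":0,"rz":7.05,"hand":0.006},{"dx":0,"dy":0,"dz":0,"rx":0,"ry":0,"rz":7.05,"hand":0.006},{"dx":0,"dy":0,"dz":0,"rx":0,"ry":0,"rz":0,"hand":0.006}]'
python3 -m pendant '[{"dx":0.0117,"dy":-0.037,"dz":0,"rx":0,"ry":0,"rz":0,"hand":0.006},{"dx":0.0117,"dy":-0.037,"dz":0,"rx":0,"ry":0,"rz":0,"hand":0.006},{"dx":0.0117,"dy":-0.037,"dz":0,"rx":0,"ry":0,"rz":0,"hand":0.006},{"dx":0.0117,"dy":-0.037,"dz":0,"rx":0,"ry":0,"rz":0,"hand":0.006},{"dx":0.0117,"dy":-0.037,"dz":0,"rx":0,"ry":0,"rz":0,"hand":0.006},{"dx":0.0117,"dy":-0.037,"dz":0,"rx":0,"ry":0,"rz":0,"hand":0.006},{"dx":0.0117,"dy":-0.037,"dz":0,"rx":0,"ry":0,"rz":0,"hand":0.006},{"dx":0.0117,"dy":-0.037,"dz":0,"rx":0,"ry":0,"rz":0,"hand":0.006},{"dx":0.0117,"dy":-0.037,"dz":0,"rx":0,"ry":0,"rz":0,"hand":0.006},{"dx":0.0117,"dy":-0.037,"dz":0,"rx":0,"ry":0,"rz":0,"hand":0.006},{"dx":0.0117,"dy":-0.037,"dz":0,"rx":0,"ry":0,"rz":0,"hand":0.006}]'
python3 -m pendant '[{"dx":0,"dy":0,"dz":0,"rx":0,"ry":0,"rz":0,"hand":0.006},{"dx":0,"dy":0,"dz":0,"rx":0,"ry":0,"rz":0,"hand":0.006},{"dx":0,"dy":0,"dz":0,"rx":0,"ry":0,"rz":0,"hand":0.006}]'
python3 - <<'E'
from h import *
c=load('p5')[1];w=plane(c,(279,278),.0836)[0];print('magnet centre in p5',w.round(4))
E
python3 go.py .596 .274 -.005 -.103
```

```text
clock: 19.28
position: [0.4244, -0.1169, 0.0539]
ee_rot: [-0.001, 0.999, -0.053, -0.002]
contact_force: [0.5, -0.5, -1.2]
width: 0.0116
gripper_force: 39.1
clock: 20.2
position: [0.595, 0.2757, 0.0536]
ee_rot: [0.001, 0.999, -0.05, -0.001]
contact_force: [0.4, 0.0, -0.3]
width: 0.0117
gripper_force: 39.2
clock: 20.45
position: [0.5942, 0.2735, 0.0536]
ee_rot: [0.001, 0.999, -0.05, -0.002]
contact_force: [0.0, -0.2, -0.0]
width: 0.0117
gripper_force: 39.2
magnet centre in p5 [ 0.4291 -0.1168  0.0836]
pos [0.5942 0.2735 0.0536] yaw -0.101 tilt 0.22 tool d [ 0.0019 -0.0008  0.0586] rz 0.1 F [ 0.  -0.2 -0. ] w 0.0117 t 20.45
```

```bash
python3 -m pendant '[{"dx":0.001,"dy":-0.0008,"dz":0.025,"rx":0,"ry":0,"rz":0,"hand":0.006},{"dx":0,"dy":0,"dz":0.025,"rx":0,"ry":0,"rz":0,"hand":0.006},{"dx":0,"dy":0,"dz":0.006,"rx":0,"ry":0,"rz":0,"hand":0.006},{"dx":0,"dy":0,"dz":0,"rx":0,"ry":0,"rz":0,"hand":0.006},{"dx":0,"dy":0,"dz":0,"rx":0,"ry":0,"rz":0,"hand":0.006}]'
python3 -m pendant '[{"dx":0,"dy":0,"dz":0.0025,"rx":0,"ry":0,"rz":0,"hand":0.006},{"dx":0,"dy":0,"dz":0.0025,"rx":0,"ry":0,"rz":0,"hand":0.006},{"dx":0,"dy":0,"dz":0,"rx":0,"ry":0,"rz":0,"hand":0.006}]'
python3 -m pendant '[{"dx":0,"dy":0,"dz":0.0015,"rx":0,"ry":0,"rz":0,"hand":0.006},{"dx":0,"dy":0,"dz":0,"rx":0,"ry":0,"rz":0,"hand":0.006}]'
```

```text
clock: 20.87
position: [0.5965, 0.2737, -0.0006]
ee_rot: [0.0, 0.999, -0.052, -0.0]
contact_force: [-0.2, -0.1, -0.7]
width: 0.0117
gripper_force: 39.2
clock: 21.12
position: [0.5971, 0.2748, -0.005]
ee_rot: [-0.0, 0.999, -0.052, 0.001]
contact_force: [0.0, 0.3, -0.7]
width: 0.0114
gripper_force: 39.2
clock: 21.28
position: [0.5968, 0.2749, -0.007]
ee_rot: [-0.0, 0.999, -0.052, 0.0]
contact_force: [0.1, 0.0, -1.0]
width: 0.0117
gripper_force: 39.2
```

```bash
python3 -m pendant '[{"dx":0,"dy":0,"dz":0.0015,"rx":0,"ry":0,"rz":0,"hand":0.006},{"dx":0,"dy":0,"dz":0,"rx":0,"ry":0,"rz":0,"hand":0.006}]'
python3 -m pendant '[{"dx":0,"dy":0,"dz":0.0015,"rx":0,"ry":0,"rz":0,"hand":0.006},{"dx":0,"dy":0,"dz":0,"rx":0,"ry":0,"rz":0,"hand":0.006}]'
python3 -m pendant '[{"dx":0,"dy":0,"dz":0.001,"rx":0,"ry":0,"rz":0,"hand":0.006},{"dx":0,"dy":0,"dz":0,"rx":0,"ry":0,"rz":0,"hand":0.006}]'
```

```text
clock: 21.45
position: [0.5966, 0.2748, -0.0089]
ee_rot: [0.0, 0.999, -0.051, -0.0]
contact_force: [-1.6, -0.1, -0.5]
width: 0.0116
gripper_force: 39.2
clock: 21.62
position: [0.5969, 0.2749, -0.0096]
ee_rot: [-0.0, 0.999, -0.052, 0.0]
contact_force: [-1.1, 0.4, 3.2]
width: 0.0115
gripper_force: 39.8
clock: 21.78
position: [0.5968, 0.2749, -0.0097]
ee_rot: [-0.0, 0.999, -0.051, 0.0]
contact_force: [-2.1, -1.0, 9.1]
width: 0.0117
gripper_force: 40.6
```

Magnet on the floor. Release, lift high over the tall tube, move above the dropper.

```bash
python3 -m pendant '[{"dx":0,"dy":0,"dz":-0.0015,"rx":0,"ry":0,"rz":0,"hand":0.006},{"dx":0,"dy":0,"dz":0,"rx":0,"ry":0,"rz":0,"hand":0.03},{"dx":0,"dy":0,"dz":0,"rx":0,"ry":0,"rz":0,"hand":0.03},{"dx":0,"dy":0,"dz":0,"rx":0,"ry":0,"rz":0,"hand":0.03},{"dx":0,"dy":0,"dz":-0.02,"rx":0,"ry":0,"rz":0,"hand":0.03},{"dx":0,"dy":0,"dz":-0.04,"rx":0,"ry":0,"rz":0,"hand":0.03},{"dx":0,"dy":0,"dz":-0.04,"rx":0,"ry":0,"rz":0,"hand":0.06},{"dx":0,"dy":0,"dz":-0.04,"rx":0,"ry":0,"rz":0,"hand":0.06},{"dx":0,"dy":0,"dz":-0.04,"rx":0,"ry":0,"rz":0,"hand":0.06},{"dx":0,"dy":0,"dz":0,"rx":0,"ry":0,"rz":0,"hand":0.06}]'
python3 -c "from h import *;shot('wrist','p6')"
python3 -m pendant '[{"dx":0.0016,"dy":0.0387,"dz":0,"rx":0,"ry":0,"rz":0,"hand":0.06},{"dx":0.0016,"dy":0.0387,"dz":0,"rx":0,"ry":0,"rz":0,"hand":0.06},{"dx":0.0016,"dy":0.0387,"dz":0,"rx":0,"ry":0,"rz":0,"hand":0.06},{"dx":0.0016,"dy":0.0387,"dz":0,"rx":0,"ry":0,"rz":0,"hand":0.06},{"dx":0.0016,"dy":0.0387,"dz":0,"rx":0,"ry":0,"rz":0,"hand":0.06},{"dx":0.0016,"dy":0.0387,"dz":0,"rx":0,"ry":0,"rz":0,"hand":0.06},{"dx":0.0016,"dy":0.0387,"dz":0,"rx":0,"ry":0,"rz":0,"hand":0.06},{"dx":0.0016,"dy":0.0387,"dz":0,"rx":0,"ry":0,"rz":0,"hand":0.06},{"dx":0.0016,"dy":0.0387,"dz":0,"rx":0,"ry":0,"rz":0,"hand":0.06},{"dx":0.0016,"dy":0.0387,"dz":0,"rx":0,"ry":0,"rz":0,"hand":0.06},{"dx":0.0016,"dy":0.0387,"dz":0,"rx":0,"ry":0,"rz":0,"hand":0.06}]'
python3 -m pendant '[{"dx":0,"dy":0,"dz":0,"rx":0,"ry":0,"rz":0,"hand":0.06},{"dx":0,"dy":0,"dz":0,"rx":0,"ry":0,"rz":0,"hand":0.06},{"dx":0,"dy":0,"dz":0,"rx":0,"ry":0,"rz":0,"hand":0.06}]'
python3 -c "from h import *;shot('wrist','p7')"
python3 go.py .571 -.150 .035 -.103
```

```text
clock: 22.62
position: [0.6017, 0.2766, 0.1798]
ee_rot: [-0.003, 0.999, -0.051, 0.008]
contact_force: [0.9, 0.9, 1.0]
width: 0.0601
gripper_force: 0.0
clock: 23.58
position: [0.5691, -0.152, 0.1687]
ee_rot: [-0.0, 0.999, -0.052, -0.001]
contact_force: [0.8, -0.0, -0.5]
width: 0.06
gripper_force: 0.0
clock: 23.83
position: [0.5696, -0.1499, 0.169]
ee_rot: [-0.001, 0.999, -0.052, -0.001]
contact_force: [-0.5, 0.3, -0.4]
width: 0.0598
gripper_force: 0.0
pos [ 0.5698 -0.1492  0.1693] yaw -0.103 tilt 0.13 tool d [0.0015 0.0008 0.1343] rz 0.0 F [0.2 0.1 0.2] w 0.0601 t 23.88
```

View pics/p6.png

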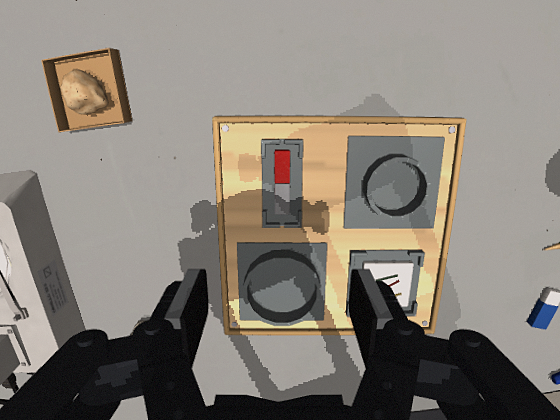

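The magnet lies centred in its bed (283,185) and the plate in its own (387,283). Descend on the dropper with force checks.

```bash
python3 -m pendant '[{"dx":0.0015,"dy":0.0008,"dz":0.033,"rx":0,"ry":0,"rz":0,"hand":0.06},{"dx":0,"dy":0,"dz":0.033,"rx":0,"ry":0,"rz":0,"hand":0.06},{"dx":0,"dy":0,"dz":0.033,"rx":0,"ry":0,"rz":0,"hand":0.06},{"dx":0,"dy":0,"dz":0.033,"rx":0,"ry":0,"rz":0,"hand":0.06},{"dx":0,"dy":0,"dz":0,"rx":0,"ry":0,"rz":0,"hand":0.06},{"dx":0,"dy":0,"dz":0,"rx":0,"ry":0,"rz":0,"hand":0.06},{"dx":0,"dy":0,"dz":0.004,"rx":0,"ry":0,"rz":0,"hand":0.06},{"dx":0,"dy":0,"dz":0.004,"rx":0,"ry":0,"rz":0,"hand":0.06},{"dx":0,"dy":0,"dz":0,"rx":0,"ry":0,"rz":0,"hand":0.06}]'
python3 -m pendant '[{"dx":0,"dy":0,"dz":0.003,"rx":0,"ry":0,"rz":0,"hand":0.06},{"dx":0,"dy":0,"dz":0,"rx":0,"ry":0,"rz":0,"hand":0.06}]'
python3 -m pendant '[{"dx":0,"dy":0,"dz":0.003,"rx":0,"ry":0,"rz":0,"hand":0.06},{"dx":0,"dy":0,"dz":0,"rx":0,"ry":0,"rz":0,"hand":0.06}]'
python3 go.py .571 -.150 .015 -.103
```

```text
clock: 24.63
position: [0.5728, -0.1515, 0.0316]
ee_rot: [0.0, 0.999, -0.051, 0.001]
contact_force: [-0.1, 0.1, -0.2]
width: 0.0599
gripper_force: 0.0
clock: 24.8
position: [0.5721, -0.1515, 0.0279]
ee_rot: [0.0, 0.999, -0.052, 0.001]
contact_force: [-0.9, -0.0, 0.6]
width: 0.0598
gripper_force: 0.0
clock: 24.97
position: [0.5716, -0.1514, 0.0242]
ee_rot: [0.0, 0.999, -0.052, -0.0]
contact_force: [-0.6, -0.6, 0.4]
width: 0.06
gripper_force: 0.0
pos [ 0.5716 -0.1514  0.0242] yaw -0.103 tilt 0.01 tool d [-0.0008 -0.0014  0.0092] rz -0.0 F [-0.6 -0.6  0.4] w 0.06 t 24.97
```

```bash
python3 -m pendant '[{"dx":-0.0008,"dy":-0.0014,"dz":0.003,"rx":0,"ry":0,"rz":0,"hand":0.06},{"dx":0,"dy":0,"dz":0,"rx":0,"ry":0,"rz":0,"hand":0.06}]'
python3 -m pendant '[{"dx":0,"dy":0,"dz":0.003,"rx":0,"ry":0,"rz":0,"hand":0.06},{"dx":0,"dy":0,"dz":0,"rx":0,"ry":0,"rz":0,"hand":0.06}]'
python3 -m pendant '[{"dx":0,"dy":0,"dz":0,"rx":0,"ry":0,"rz":0,"hand":0.024},{"dx":0,"dy":0,"dz":0,"rx":0,"ry":0,"rz":0,"hand":0.024},{"dx":0,"dy":0,"dz":0,"rx":0,"ry":0,"rz":0,"hand":0.024},{"dx":0,"dy":0,"dz":0,"rx":0,"ry":0,"rz":0,"hand":0.024},{"dx":0,"dy":0,"dz":0,"rx":0,"ry":0,"rz":0,"hand":0.024},{"dx":0,"dy":0,"dz":0,"rx":0,"ry":0,"rz":0,"hand":0.024}]' 25
```

```text
clock: 25.13
position: [0.5706, -0.1496, 0.0208]
ee_rot: [-0.0, 0.999, -0.052, -0.001]
contact_force: [-1.1, 0.4, 0.3]
width: 0.0601
gripper_force: 0.0
clock: 25.3
position: [0.5708, -0.1498, 0.0177]
ee_rot: [-0.0, 0.999, -0.052, -0.0]
contact_force: [0.5, -0.4, -0.7]
width: 0.0601
gripper_force: 0.0
clock: 25.8
position: [0.5713, -0.1499, 0.0185]
ee_rot: [0.0, 0.999, -0.052, 0.0]
contact_force: [-0.2, 1.4, 1.5]
width: 0.0294
gripper_force: 24.8
```

Dropper gripped. Lift clear of the tall tube and carry it to the narrow cup.

```bash
python3 -m pendant '[{"dx":0,"dy":0,"dz":-0.02,"rx":0,"ry":0,"rz":0,"hand":0.024},{"dx":0,"dy":0,"dz":-0.03,"rx":0,"ry":0,"rz":0,"hand":0.024},{"dx":0,"dy":0,"dz":-0.035,"rx":0,"ry":0,"rz":0,"hand":0.024},{"dx":0,"dy":0,"dz":-0.035,"rx":0,"ry":0,"rz":0,"hand":0.024},{"dx":0,"dy":0,"dz":-0.03,"rx":0,"ry":0,"rz":0,"hand":0.024},{"dx":0,"dy":0,"dz":-0.02,"rx":0,"ry":0,"rz":0,"hand":0.024},{"dx":0,"dy":0,"dz":0,"rx":0,"ry":0,"rz":0,"hand":0.024}]'
python3 -m pendant '[{"dx":-0.0019,"dy":-0.0319,"dz":0,"rx":0,"ry":0,"rz":0,"hand":0.024},{"dx":-0.0019,"dy":-0.0319,"dz":0,"rx":0,"ry":0,"rz":0,"hand":0.024},{"dx":-0.0019,"dy":-0.0319,"dz":0,"rx":0,"ry":0,"rz":0,"hand":0.024},{"dx":-0.0019,"dy":-0.0319,"dz":0,"rx":0,"ry":0,"rz":0,"hand":0.024},{"dx":-0.0019,"dy":-0.0319,"dz":0,"rx":0,"ry":0,"rz":0,"hand":0.024},{"dx":-0.0019,"dy":-0.0319,"dz":0,"rx":0,"ry":0,"rz":0,"hand":0.024},{"dx":-0.0019,"dy":-0.0319,"dz":0,"rx":0,"ry":0,"rz":0,"hand":0.024},{"dx":-0.0019,"dy":-0.0319,"dz":0,"rx":0,"ry":0,"rz":0,"hand":0.024},{"dx":-0.0019,"dy":-0.0319,"dz":0,"rx":0,"ry":0,"rz":0,"hand":0.024},{"dx":-0.0019,"dy":-0.0319,"dz":0,"rx":0,"ry":0,"rz":0,"hand":0.024}]'
python3 -m pendant '[{"dx":0,"dy":0,"dz":0,"rx":0,"ry":0,"rz":0,"hand":0.024},{"dx":0,"dy":0,"dz":0,"rx":0,"ry":0,"rz":0,"hand":0.024},{"dx":0,"dy":0,"dz":0,"rx":0,"ry":0,"rz":0,"hand":0.024}]'
python3 go.py .5855 .1695 .033 -.103
```

```text
clock: 26.38
position: [0.574, -0.1511, 0.1936]
ee_rot: [0.002, 0.999, -0.052, 0.005]
contact_force: [-0.2, -0.1, -0.4]
width: 0.0295
gripper_force: 24.9
clock: 27.22
position: [0.5842, 0.1707, 0.1867]
ee_rot: [0.0, 0.999, -0.052, -0.001]
contact_force: [0.6, -0.2, -0.6]
width: 0.0294
gripper_force: 24.9
clock: 27.47
position: [0.5844, 0.1689, 0.187]
ee_rot: [0.001, 0.999, -0.051, -0.001]
contact_force: [0.7, -0.4, -0.0]
width: 0.0297
gripper_force: 25.0
pos [0.5844 0.1689 0.187 ] yaw -0.102 tilt 0.15 tool d [ 0.0014 -0.0009  0.154 ] rz 0.0 F [ 0.7 -0.4 -0. ] w 0.0297 t 27.47
```

```bash
python3 -m pendant '[{"dx":0.0014,"dy":-0.0009,"dz":0.035,"rx":0,"ry":0,"rz":0,"hand":0.024},{"dx":0,"dy":0,"dz":0.035,"rx":0,"ry":0,"rz":0,"hand":0.024},{"dx":0,"dy":0,"dz":0.03,"rx":0,"ry":0,"rz":0,"hand":0.024},{"dx":0,"dy":0,"dz":0,"rx":0,"ry":0,"rz":0,"hand":0.024},{"dx":0,"dy":0,"dz":0,"rx":0,"ry":0,"rz":0,"hand":0.024},{"dx":0,"dy":0,"dz":0,"rx":0,"ry":0,"rz":0,"hand":0.024}]'
python3 go.py .5855 .1695 .033 -.103
python3 -m pendant '[{"dx":0,"dy":0,"dz":0.02,"rx":0,"ry":0,"rz":0,"hand":0.024},{"dx":0,"dy":0,"dz":0.02,"rx":0,"ry":0,"rz":0,"hand":0.024},{"dx":0,"dy":0,"dz":0.01,"rx":0,"ry":0,"rz":0,"hand":0.024},{"dx":0,"dy":0,"dz":0,"rx":0,"ry":0,"rz":0,"hand":0.024},{"dx":0,"dy":0,"dz":0,"rx":0,"ry":0,"rz":0,"hand":0.024}]'
python3 -m pendant '[{"dx":0,"dy":0,"dz":0.003,"rx":0,"ry":0,"rz":0,"hand":0.024},{"dx":0,"dy":0,"dz":0,"rx":0,"ry":0,"rz":0,"hand":0.024}]'
python3 go.py .5855 .1695 .0275 -.103
```

```text
clock: 27.97
position: [0.5879, 0.1693, 0.0897]
ee_rot: [-0.0, 0.999, -0.052, 0.001]
contact_force: [0.5, 0.2, -0.0]
width: 0.0298
gripper_force: 25.0
pos [0.5879 0.1693 0.0897] yaw -0.104 tilt 0.13 tool d [-0.0026  0.0001  0.0567] rz -0.1 F [ 0.5  0.2 -0. ] w 0.0298 t 27.97
clock: 28.38
position: [0.5875, 0.17, 0.0395]
ee_rot: [-0.0, 0.999, -0.052, 0.001]
contact_force: [0.6, 0.4, 0.0]
width: 0.0294
gripper_force: 25.0
clock: 28.55
position: [0.5876, 0.1702, 0.0364]
ee_rot: [-0.0, 0.999, -0.052, 0.001]
contact_force: [-0.5, 0.0, -0.7]
width: 0.029
gripper_force: 25.0
pos [0.5876 0.1702 0.0364] yaw -0.103 tilt 0.14 tool d [-0.002   0.0009  0.0089] rz -0.0 F [-0.5  0.  -0.7] w 0.029 t 28.55
```

```bash
python3 -m pendant '[{"dx":-0.002,"dy":0.001,"dz":0.004,"rx":0,"ry":0,"rz":0,"hand":0.024},{"dx":0,"dy":0,"dz":0.002,"rx":0,"ry":0,"rz":0,"hand":0.024},{"dx":0,"dy":0,"dz":0,"rx":0,"ry":0,"rz":0,"hand":0.024}]'
python3 -m pendant '[{"dx":0,"dy":0,"dz":0.0015,"rx":0,"ry":0,"rz":0,"hand":0.024},{"dx":0,"dy":0,"dz":0,"rx":0,"ry":0,"rz":0,"hand":0.024}]'
python3 -m pendant '[{"dx":0,"dy":0,"dz":0.0015,"rx":0,"ry":0,"rz":0,"hand":0.024},{"dx":0,"dy":0,"dz":0,"rx":0,"ry":0,"rz":0,"hand":0.024}]'
```

```text
clock: 28.8
position: [0.5839, 0.1692, 0.029]
ee_rot: [0.0, 0.999, -0.052, -0.0]
contact_force: [0.2, -0.1, 0.2]
width: 0.0299
gripper_force: 25.0
clock: 28.97
position: [0.5844, 0.1693, 0.0276]
ee_rot: [0.0, 0.999, -0.052, -0.0]
contact_force: [0.1, -0.1, -0.5]
width: 0.0294
gripper_force: 25.0
clock: 29.13
position: [0.5851, 0.1694, 0.0275]
ee_rot: [-0.0, 0.999, -0.051, 0.001]
contact_force: [-2.5, -0.2, 5.8]
width: 0.0294
gripper_force: 25.6
```

Contact on the cup's floor. Release, rise, go to the jar.

```bash
python3 -m pendant '[{"dx":0,"dy":0,"dz":-0.001,"rx":0,"ry":0,"rz":0,"hand":0.024},{"dx":0,"dy":0,"dz":0,"rx":0,"ry":0,"rz":0,"hand":0.055},{"dx":0,"dy":0,"dz":0,"rx":0,"ry":0,"rz":0,"hand":0.055},{"dx":0,"dy":0,"dz":0,"rx":0,"ry":0,"rz":0,"hand":0.055},{"dx":0,"dy":0,"dz":0,"rx":0,"ry":0,"rz":0,"hand":0.055},{"dx":0,"dy":0,"dz":-0.02,"rx":0,"ry":0,"rz":0,"hand":0.055},{"dx":0,"dy":0,"dz":-0.035,"rx":0,"ry":0,"rz":0,"hand":0.055},{"dx":0,"dy":0,"dz":-0.04,"rx":0,"ry":0,"rz":0,"hand":0.075},{"dx":0,"dy":0,"dz":-0.04,"rx":0,"ry":0,"rz":0,"hand":0.075},{"dx":0,"dy":0,"dz":-0.03,"rx":0,"ry":0,"rz":0,"hand":0.075},{"dx":0,"dy":0,"dz":0,"rx":0,"ry":0,"rz":0,"hand":0.075}]'
python3 -m pendant '[{"dx":0,"dy":0.0393,"dz":0,"rx":0,"ry":0,"rz":0,"hand":0.075},{"dx":0,"dy":0.0393,"dz":0,"rx":0,"ry":0,"rz":0,"hand":0.075},{"dx":0,"dy":0.0393,"dz":0,"rx":0,"ry":0,"rz":0,"hand":0.075},{"dx":0,"dy":0.0393,"dz":0,"rx":0,"ry":0,"rz":0,"hand":0.075},{"dx":0,"dy":0.0393,"dz":0,"rx":0,"ry":0,"rz":0,"hand":0.075},{"dx":0,"dy":0.0393,"dz":0,"rx":0,"ry":0,"rz":0,"hand":0.075},{"dx":0,"dy":0.0393,"dz":0,"rx":0,"ry":0,"rz":0,"hand":0.075},{"dx":0,"dy":0.0393,"dz":0,"rx":0,"ry":0,"rz":0,"hand":0.075},{"dx":0,"dy":0.0393,"dz":0,"rx":0,"ry":0,"rz":0,"hand":0.075},{"dx":0,"dy":0.0393,"dz":0,"rx":0,"ry":0,"rz":0,"hand":0.075},{"dx":0,"dy":0.0393,"dz":0,"rx":0,"ry":0,"rz":0,"hand":0.075},{"dx":0,"dy":0.0393,"dz":0,"rx":0,"ry":0,"rz":0,"hand":0.075}]'
python3 -m pendant '[{"dx":0,"dy":0,"dz":0,"rx":0,"ry":0,"rz":0,"hand":0.075},{"dx":0,"dy":0,"dz":0,"rx":0,"ry":0,"rz":0,"hand":0.075},{"dx":0,"dy":0,"dz":0,"rx":0,"ry":0,"rz":0,"hand":0.075}]'
python3 go.py .5374 -.2993 .023 -.103
```

```text
clock: 30.05
position: [0.5888, 0.1701, 0.2]
ee_rot: [-0.002, 0.999, -0.052, 0.007]
contact_force: [0.4, 0.8, 0.8]
width: 0.0749
gripper_force: 0.0
clock: 31.05
position: [0.5351, -0.3015, 0.1916]
ee_rot: [-0.0, 0.999, -0.052, -0.0]
contact_force: [1.3, 0.2, -0.6]
width: 0.0749
gripper_force: 0.0
clock: 31.3
position: [0.5355, -0.2993, 0.1914]
ee_rot: [-0.001, 0.999, -0.052, -0.001]
contact_force: [0.6, 0.0, -0.2]
width: 0.0751
gripper_force: 0.0
pos [ 0.5355 -0.2993  0.1914] yaw -0.104 tilt 0.11 tool d [0.0021 0.     0.1684] rz -0.1 F [ 0.6  0.  -0.2] w 0.0751 t 31.3
```

```bash
python3 -m pendant '[{"dx":0.001,"dy":0,"dz":0.035,"rx":0,"ry":0,"rz":0,"hand":0.075},{"dx":0,"dy":0,"dz":0.035,"rx":0,"ry":0,"rz":0,"hand":0.075},{"dx":0,"dy":0,"dz":0.035,"rx":0,"ry":0,"rz":0,"hand":0.075},{"dx":0,"dy":0,"dz":0.03,"rx":0,"ry":0,"rz":0,"hand":0.075},{"dx":0,"dy":0,"dz":0.015,"rx":0,"ry":0,"rz":0,"hand":0.075},{"dx":0,"dy":0,"dz":0,"rx":0,"ry":0,"rz":0,"hand":0.075},{"dx":0,"dy":0,"dz":0.008,"rx":0,"ry":0,"rz":0,"hand":0.075},{"dx":0,"dy":0,"dz":0.008,"rx":0,"ry":0,"rz":0,"hand":0.075},{"dx":0,"dy":0,"dz":0,"rx":0,"ry":0,"rz":0,"hand":0.075},{"dx":0,"dy":0,"dz":0,"rx":0,"ry":0,"rz":0,"hand":0.075}]'
python3 -m pendant '[{"dx":0,"dy":0,"dz":0,"rx":0,"ry":0,"rz":0,"hand":0.042},{"dx":0,"dy":0,"dz":0,"rx":0,"ry":0,"rz":0,"hand":0.042},{"dx":0,"dy":0,"dz":0,"rx":0,"ry":0,"rz":0,"hand":0.042},{"dx":0,"dy":0,"dz":0,"rx":0,"ry":0,"rz":0,"hand":0.042},{"dx":0,"dy":0,"dz":0,"rx":0,"ry":0,"rz":0,"hand":0.042}]' 45
python3 go.py .5374 -.2993 .023 -.103
```

```text
clock: 32.13
position: [0.5374, -0.2998, 0.027]
ee_rot: [0.0, 0.999, -0.051, 0.0]
contact_force: [-0.4, 0.3, -0.2]
width: 0.0752
gripper_force: 0.0
clock: 32.55
position: [0.5376, -0.3003, 0.0276]
ee_rot: [0.001, 0.999, -0.052, 0.001]
contact_force: [0.2, 1.0, 6.3]
width: 0.0493
gripper_force: 46.4
pos [ 0.5376 -0.3003  0.0276] yaw -0.103 tilt 0.13 tool d [-0.0003 -0.001   0.0046] rz -0.0 F [0.2 1.  6.3] w 0.0493 t 32.55
```

Jar gripped by its cap. Lift high and carry to the wide cup.

```bash
python3 -m pendant '[{"dx":0,"dy":0,"dz":-0.015,"rx":0,"ry":0,"rz":0,"hand":0.042},{"dx":0,"dy":0,"dz":-0.03,"rx":0,"ry":0,"rz":0,"hand":0.042},{"dx":0,"dy":0,"dz":-0.035,"rx":0,"ry":0,"rz":0,"hand":0.042},{"dx":0,"dy":0,"dz":-0.035,"rx":0,"ry":0,"rz":0,"hand":0.042},{"dx":0,"dy":0,"dz":-0.03,"rx":0,"ry":0,"rz":0,"hand":0.042},{"dx":0,"dy":0,"dz":-0.015,"rx":0,"ry":0,"rz":0,"hand":0.042},{"dx":0,"dy":0,"dz":0,"rx":0,"ry":0,"rz":0,"hand":0.042}]'
python3 -m pendant '[{"dx":-0.0066,"dy":-0.0361,"dz":0,"rx":0,"ry":0,"rz":0,"hand":0.042},{"dx":-0.0066,"dy":-0.0361,"dz":0,"rx":0,"ry":0,"rz":0,"hand":0.042},{"dx":-0.0066,"dy":-0.0361,"dz":0,"rx":0,"ry":0,"rz":0,"hand":0.042},{"dx":-0.0066,"dy":-0.0361,"dz":0,"rx":0,"ry":0,"rz":0,"hand":0.042},{"dx":-0.0066,"dy":-0.0361,"dz":0,"rx":0,"ry":0,"rz":0,"hand":0.042},{"dx":-0.0066,"dy":-0.0361,"dz":0,"rx":0,"ry":0,"rz":0,"hand":0.042},{"dx":-0.0066,"dy":-0.0361,"dz":0,"rx":0,"ry":0,"rz":0,"hand":0.042},{"dx":-0.0066,"dy":-0.0361,"dz":0,"rx":0,"ry":0,"rz":0,"hand":0.042},{"dx":-0.0066,"dy":-0.0361,"dz":0,"rx":0,"ry":0,"rz":0,"hand":0.042},{"dx":-0.0066,"dy":-0.0361,"dz":0,"rx":0,"ry":0,"rz":0,"hand":0.042},{"dx":-0.0066,"dy":-0.0361,"dz":0,"rx":0,"ry":0,"rz":0,"hand":0.042},{"dx":-0.0066,"dy":-0.0361,"dz":0,"rx":0,"ry":0,"rz":0,"hand":0.042}]'
python3 -m pendant '[{"dx":-0.0066,"dy":-0.0361,"dz":0,"rx":0,"ry":0,"rz":0,"hand":0.042},{"dx":-0.0066,"dy":-0.0361,"dz":0,"rx":0,"ry":0,"rz":0,"hand":0.042},{"dx":-0.0066,"dy":-0.0361,"dz":0,"rx":0,"ry":0,"rz":0,"hand":0.042},{"dx":-0.0066,"dy":-0.0361,"dz":0,"rx":0,"ry":0,"rz":0,"hand":0.042},{"dx":0,"dy":0,"dz":0,"rx":0,"ry":0,"rz":0,"hand":0.042},{"dx":0,"dy":0,"dz":0,"rx":0,"ry":0,"rz":0,"hand":0.042},{"dx":0,"dy":0,"dz":0,"rx":0,"ry":0,"rz":0,"hand":0.042},{"dx":0,"dy":0,"dz":0,"rx":0,"ry":0,"rz":0,"hand":0.042}]'
python3 go.py .4914 .285 .060 -.103
```

```text
clock: 33.13
position: [0.5389, -0.3015, 0.1907]
ee_rot: [0.002, 0.999, -0.052, 0.004]
contact_force: [-0.1, -0.9, -0.9]
width: 0.0496
gripper_force: 47.2
clock: 34.13
position: [0.501, 0.1406, 0.1843]
ee_rot: [0.0, 0.999, -0.052, -0.002]
contact_force: [0.3, 0.0, -1.1]
width: 0.0494
gripper_force: 47.4
clock: 34.8
position: [0.4909, 0.2842, 0.1851]
ee_rot: [0.001, 0.999, -0.052, -0.001]
contact_force: [0.5, -0.2, -1.8]
width: 0.0492
gripper_force: 47.6
pos [0.4909 0.2842 0.1851] yaw -0.104 tilt 0.14 tool d [ 0.0007 -0.0011  0.1251] rz -0.1 F [ 0.5 -0.2 -1.8] w 0.0492 t 34.8
```

```bash
python3 -m pendant '[{"dx":0,"dy":-0.0008,"dz":0.035,"rx":0,"ry":0,"rz":0,"hand":0.042},{"dx":0,"dy":0,"dz":0.035,"rx":0,"ry":0,"rz":0,"hand":0.042},{"dx":0,"dy":0,"dz":0.035,"rx":0,"ry":0,"rz":0,"hand":0.042},{"dx":0,"dy":0,"dz":0,"rx":0,"ry":0,"rz":0,"hand":0.042},{"dx":0,"dy":0,"dz":0,"rx":0,"ry":0,"rz":0,"hand":0.042},{"dx":0,"dy":0,"dz":0,"rx":0,"ry":0,"rz":0,"hand":0.042}]'
python3 go.py .4914 .285 .041 -.103
python3 -m pendant '[{"dx":0,"dy":0,"dz":0.015,"rx":0,"ry":0,"rz":0,"hand":0.042},{"dx":0,"dy":0,"dz":0.015,"rx":0,"ry":0,"rz":0,"hand":0.042},{"dx":0,"dy":0,"dz":0.007,"rx":0,"ry":0,"rz":0,"hand":0.042},{"dx":0,"dy":0,"dz":0,"rx":0,"ry":0,"rz":0,"hand":0.042},{"dx":0,"dy":0,"dz":0,"rx":0,"ry":0,"rz":0,"hand":0.042}]'
python3 go.py .4914 .285 .0366 -.103
```

```text
clock: 35.3
position: [0.493, 0.286, 0.0828]
ee_rot: [-0.0, 0.999, -0.052, 0.001]
contact_force: [0.4, -1.1, -1.2]
width: 0.0493
gripper_force: 47.6
pos [0.493  0.286  0.0828] yaw -0.105 tilt 0.15 tool d [-0.0016  0.0012  0.0418] rz -0.1 F [ 0.4 -1.1 -1.2] w 0.0493 t 35.3
clock: 35.72
position: [0.4926, 0.2866, 0.0457]
ee_rot: [-0.0, 0.999, -0.052, 0.001]
contact_force: [-0.1, 0.5, -2.0]
width: 0.0491
gripper_force: 47.7
pos [0.4926 0.2866 0.0457] yaw -0.103 tilt 0.14 tool d [-0.001   0.0017  0.0091] rz -0.0 F [-0.1  0.5 -2. ] w 0.0491 t 35.72
```

```bash
python3 -m pendant '[{"dx":-0.001,"dy":0.0015,"dz":0.004,"rx":0,"ry":0,"rz":0,"hand":0.042},{"dx":0,"dy":0,"dz":0.003,"rx":0,"ry":0,"rz":0,"hand":0.042},{"dx":0,"dy":0,"dz":0,"rx":0,"ry":0,"rz":0,"hand":0.042}]'
python3 -m pendant '[{"dx":0,"dy":0,"dz":0.0015,"rx":0,"ry":0,"rz":0,"hand":0.042},{"dx":0,"dy":0,"dz":0,"rx":0,"ry":0,"rz":0,"hand":0.042}]'
python3 -m pendant '[{"dx":0,"dy":0,"dz":0.0015,"rx":0,"ry":0,"rz":0,"hand":0.042},{"dx":0,"dy":0,"dz":0,"rx":0,"ry":0,"rz":0,"hand":0.042}]'
```

```text
clock: 35.97
position: [0.4902, 0.2848, 0.0373]
ee_rot: [0.0, 0.999, -0.052, -0.0]
contact_force: [0.2, -1.2, -0.9]
width: 0.0494
gripper_force: 47.7
clock: 36.13
position: [0.4907, 0.285, 0.0367]
ee_rot: [-0.0, 0.999, -0.052, 0.0]
contact_force: [-0.6, 0.4, 4.0]
width: 0.0491
gripper_force: 48.1
clock: 36.3
position: [0.4908, 0.2851, 0.0366]
ee_rot: [-0.0, 0.999, -0.051, 0.001]
contact_force: [-3.3, -1.3, 12.5]
width: 0.0497
gripper_force: 49.0
```

Contact on the floor. Release, rise, back away, and inspect with one last picture made of several crops.

```bash
python3 -m pendant '[{"dx":0,"dy":0,"dz":-0.0015,"rx":0,"ry":0,"rz":0,"hand":0.042},{"dx":0,"dy":0,"dz":0,"rx":0,"ry":0,"rz":0,"hand":0.074},{"dx":0,"dy":0,"dz":0,"rx":0,"ry":0,"rz":0,"hand":0.074},{"dx":0,"dy":0,"dz":0,"rx":0,"ry":0,"rz":0,"hand":0.074},{"dx":0,"dy":0,"dz":0,"rx":0,"ry":0,"rz":0,"hand":0.074},{"dx":0,"dy":0,"dz":-0.02,"rx":0,"ry":0,"rz":0,"hand":0.074},{"dx":0,"dy":0,"dz":-0.035,"rx":0,"ry":0,"rz":0,"hand":0.074},{"dx":0,"dy":0,"dz":-0.04,"rx":0,"ry":0,"rz":0,"hand":0.074},{"dx":0,"dy":0,"dz":-0.04,"rx":0,"ry":0,"rz":0,"hand":0.074},{"dx":0,"dy":0,"dz":-0.04,"rx":0,"ry":0,"rz":0,"hand":0.074},{"dx":0,"dy":0,"dz":-0.04,"rx":0,"ry":0,"rz":0,"hand":0.074},{"dx":0,"dy":0,"dz":0,"rx":0,"ry":0,"rz":0,"hand":0.074}]'
python3 -m pendant '[{"dx":0,"dy":0.03,"dz":0,"rx":0,"ry":0,"rz":0,"hand":0.074},{"dx":0,"dy":0.03,"dz":0,"rx":0,"ry":0,"rz":0,"hand":0.074},{"dx":0,"dy":0.03,"dz":0,"rx":0,"ry":0,"rz":0,"hand":0.074},{"dx":0,"dy":0,"dz":0,"rx":0,"ry":0,"rz":0,"hand":0.074},{"dx":0,"dy":0,"dz":0,"rx":0,"ry":0,"rz":0,"hand":0.074},{"dx":0,"dy":0,"dz":0,"rx":0,"ry":0,"rz":0,"hand":0.074}]'
python3 - <<'E'
from m import *
shot('wrist','f1'); shot('scene','f2')
i,c=load('f1'); h,s,v=hsv(i)
k,q=blob(v<62,proj(c,[[.4914,.285,.08]])[0],400); print('jar cap',plane(c,q,.08)[0].round(4))
k,q=blob(((h<8)|(h>172))&(s>120),proj(c,[[.61,.272,.015]])[0],40); print('mag red',plane(c,q,.017)[0].round(4),'expect +15mm from',(.596,.274))
k,q=blob((v>150)&(s<40),proj(c,[[.48,.18,.016]])[0],200);print('plate',plane(c,q,.0165)[0].round(4),cv2.minAreaRect(k)[1])
u=proj(c,[[.538,.227,.01]])[0].astype(int);print(u)
v2=load('f2')[0]
o=np.zeros((420,800,3),np.uint8);o[:,:480]=i[:,:480];o[:300,480:]=cv2.resize(v2[160:320,100:270],(320,300),interpolation=3)
cv2.imwrite('pics/fin.png',o)
# tube / eraser shift between w6-type views
for f,n in(('w5',None),('f1',None)):
  im,cc=load(f);hh,ss,vv=hsv(im)
  for nm,m,P,z in(('tube',(hh>135)&(hh<165)&(ss>80),[.6,-.03,.138],.13),('eraser',(hh>105)&(hh<125)&(ss>130),[.42,-.01,.011],.01)):
    try:
      _,q=blob(m,proj(cc,[P])[0],40);print(f,nm,q.round(),plane(cc,q,z)[0].round(4))
    except Exception as e:print(f,nm,'none')
E
```

```text
clock: 37.3
position: [0.4946, 0.2868, 0.2596]
ee_rot: [-0.004, 0.999, -0.051, 0.007]
contact_force: [0.5, 0.1, 0.2]
width: 0.0741
gripper_force: 0.0
clock: 37.8
position: [0.4812, 0.1958, 0.2506]
ee_rot: [-0.0, 0.999, -0.052, 0.0]
contact_force: [0.5, 0.3, 0.1]
width: 0.0739
gripper_force: 0.0
jar cap [0.4911 0.284  0.08  ]
mag red [0.6126 0.2718 0.017 ] expect +15mm from (0.596, 0.274)
plate [0.4815 0.1786 0.0165] (45.99999237060547, 43.99999237060547)
[243 111]
w5 tube [451.  76.] [ 0.5965 -0.0247  0.13  ]
w5 eraser [377. 222.] [ 0.4159 -0.0036  0.01  ]
f1 tube [537.  24.] [ 0.5913 -0.0119  0.13  ]
f1 eraser [452. 199.] [ 0.4161 -0.0027  0.01  ]
```

View pics/fin.png

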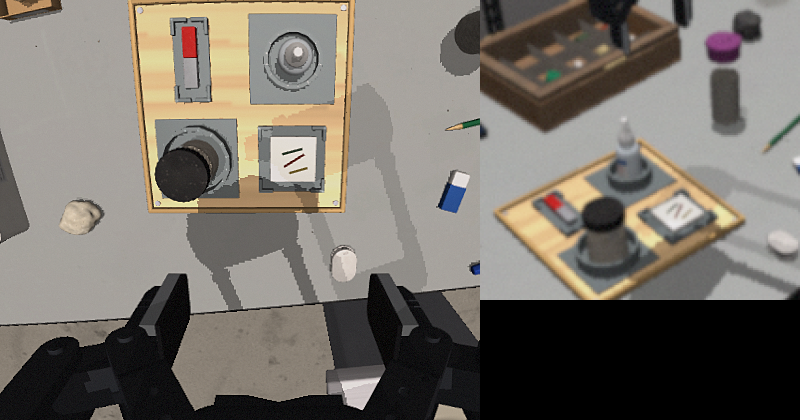

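The last picture shows all four parts in their holders, with jar and dropper upright, the plate and magnet flat, and the tall tube and eraser in place. The tube is cut off at the edge of the wrist view, so I'll compare it in the scene views and then hand in.

Run:
```python
from m import *
d=[]
for f in('scene0','f2'):
  h,s,v=hsv(load(f)[0]); d.append(blob((h>135)&(h<165)&(s>80),(230,185),40)[1])
print(d)
if np.linalg.norm(d[0]-d[1])<3: print(manip.sign_off())
```

```text
[array([230.08210181, 185.44827586]), array([230.16338259, 185.31855501])]
the job is handed in; nothing more can be done
None
```

I handed the job in at about 38 s: the jar, dropper, streak plate and magnet are in their holders on the floor and released, and the tall tube and eraser are where they started; no verdict came back.

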